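Seat the steel insert in the plank and hold it out to the overhang gauge

ROBOT

A 6-joint arm with a two-finger parallel gripper is mounted at the origin on the work surface. World frame = base frame: x ahead of the robot, y to its left, z up, the work surface at z = 0. Lengths are in mm, angles in rad, forces in N, time in s.
With the tool pointing down it reaches from about 425 to 950 mm from the base axis. Payload 3.5 kg.
Tool frame: the origin (TCP) lies on the front face of the gripper's body, between the roots of the fingers; the fingertips stand 73 mm ahead of it and the grasp point (between the pads) lies 54 mm ahead of it; x points along the fingers, z is the direction in which the jaws open and shut, and the axes are right-handed (so a half turn about x gives the same grasp; the last joint's range is limited). The gripper opens to 85 mm and grips with 20 to 120 N. Pads are 22 mm wide; open, the fingers measure 114 mm over their backs; the gripper's body (76 mm by 85 mm) begins 54 mm behind the grasp point. The pads swing forward as they close: fully open they stand 13 mm farther back than shut.
Start: joints at [0.97, 0.286, 1.577, -0, 1.279, -0.15], TCP at [294.051, 607.569, 303.925] pointing down, gripper open.
Joint ranges: [-2.77, 2.77], [-0.9, 2.22], [0.21, 2.48], [-1.53, 4.67], [0.24, 2.81], [-2.84, 2.84]. Speed limits (rad/s): [2.79, 2.79, 3.14, 3.14, 3.14, 3.14].

INTERFACE

Orientations are given as [roll, pitch, yaw] about the fixed x, y, z axes, in that order (R = Rz(yaw) Ry(pitch) Rx(roll)).
In Python, from plant import get_obs, snapshot, close_job, search_frame gives the robot as it stands. The module is installed in compiled form; this text tells all that it offers.
- The arm moves only by the shell command python3 -m inch 'ROWS' [FORCE]. ROWS is JSON, one flat list of numbers, 5 for each row, row after row: the shift along the tool's x, y, z in mm, then the turn about the tool's x in degrees, then the opening, from 0 (shut) to 1 (fully open). In form: [dx, dy, dz, turn, fingers, dx, dy, dz, turn, fingers, ...]. A call has 1 to 8 rows; each row shifts and turns the pose as measured when the row begins, along the tool's axes as they then stand; what a row does not reach is not made up. A row lasts 1/8 s, in which the tool goes at most 62.5 mm and 10.7 degrees, less where a joint would pass 70% of its speed; a pose out of reach is approached as far as the arm can. A call is refused whole if a number of a shift passes 62.5 or a number of a turn 10.7, either way. A call with a gripper value outside its range is refused whole. The fingers move at their own pace and stop on an object; FORCE is the grip in N (left out, the last holds). Time passes only in rows, so rows that do not move let the fingers close. It gives the time, the measured TCP pose, the force and the opening at its end, in the units of the state.
- get_obs(): the state, without advancing time (a new reading comes with each control period).
- snapshot(name): name is "scene" or "top"; returns a dict with "img" (420x560x3 uint8, red, green, blue), "range_z" (420x560 float32, mm along the optical axis (not along the pixel's ray), 0 where there is no reading), "camera_matrix" (3x3 intrinsics, pixels), "dist" ([k1, k2, p1, p2, k3] as OpenCV has them; the pictures are not rectified), "cam_to_world" (4x4, takes a point from camera to world coordinates). Camera axes: x right, y down, z forward; pixel columns grow to the right and rows downward; lengths in mm; the calibration is good to about 2 mm. A picture is of the moment at which its call begins.
- close_job(): hands the job in, once; it reports no verdict.
Trained networks look in a picture, given as the dict that the camera call returned (one of the last four; its "shot" number tells which), for a name from the list of things; names that differ only in an ending like _2 or _b are one class to them, and where a whole thing is asked for, a point or a joint stands for the part that bears it (a point fixed in the world has none). Each returns a list of dicts, best first, with "conf" (0 to 1); they miss things now and then, are a little off and sometimes report something else, mostly with a low value. They report only what shows in the picture. A call takes as long as a camera call. They do not tell look-alikes from the thing itself.
- search_frame(query, picture): "xy" ([column, row] in pixels, amid what is visible of it).
The state is a dict: "time_s": time; "joint_positions": joint angles; "dq": joint speeds; "joint_torque": joint torques, N m; "tool_pos": TCP position; "tcp_rot": TCP orientation; "force": force on the tool from outside, world axes, zero at the start; "torque": the same for the moment, N m; "grip_width": opening from 0.0 (shut) to 1.0 (fully open).
Only numpy, scipy, OpenCV 4.12 (cv2) and the standard library are available. Lean on these libraries where they do the work, as an engineer would, in place of code of your own. Each camera call takes 0.05 s, during which the arm holds its last target.

TASK

Press the square steel insert, post upward, into the square recess near the outer end of the plank until it is fully home with its plate flush. Then, without lifting the plank, slide it straight out over the edge of the riser until its outer end is level with the upright blade of the overhang gauge; it is now nose-heavy, so finish with the gripper still holding the plank flat on the riser, so that it cannot tip. Leave the round steel piece and the other loose things on the bench where they are.

Things in the scene. Friction and masses are not known exactly. Their poses are not given: they have to be found in the camera images.
- riser: Fixed white-topped grey riser on the bench, 330 long x 150 wide x 80 mm high (foot slightly smaller). Origin at bench level, straight below the middle of its outer edge; x points outward (the way the plank is to slide), the riser extends from x = -330 mm to 0; y is to the left when looking outward; z up. Its flat top is at z = 80 mm.
- board: Loose pale plank 380 long (x) x 90 wide (y) x 24 mm thick, 0.5 kg, flat on the riser. Origin at the centre of its underside, z up, x to its outer end (with the recess), which starts 0 to 25 mm past the riser's edge. A dark tail block 70 (x) x 26 (y) x 45 mm tall is fixed on top, centred at x = -145: the handle. Out at the gauge with the insert in, it tips unless the tail is held down (1 to 6 N).
- board_end (a point): Middle of the upper edge of the plank's outer end face: 190 mm from the plank's origin along x, 24 mm above its underside. Axes as the plank's.
- board_recess (a point): Centre of the mouth of the square recess, level with the plank's top face, 60 mm in from the outer end (x = +130 mm). Recess 47 x 47 mm, sides parallel to the plank's, 12 mm deep with a flat floor. Axes as the plank's.
- board_grip (a point): Point inside the tail block: its centre in plan, 28 mm above the plank's top face (17 mm below the block's top). Axes as the plank's.
- insert: Loose steel insert, 0.25 kg: square plate 44 x 44 x 12 mm with a square post 22 x 22 mm rising 30 mm from its middle (42 mm tall in all), sides parallel. Lies on the bench beyond the riser's outer edge, post up. Origin at the centre of its underside, z up along the post, x and y along its sides; any quarter turn fits the recess. The similar round piece does not belong there.
- gauge: Fixed gauge on the bench beside the plank's path, to the right looking outward, 180 to 215 mm beyond the riser's edge: dark steel foot 70 x 50 x 16 mm, upright aluminium blade 4 mm thick (x), 40 mm wide (y), top at 128 mm. Origin at bench level under the blade's middle; axes as the riser's. The plank's end is at the mark at x = 0 of this frame; the riser's centre line runs along y = +90 mm.
- round_boss: Round steel boss, loose: a disc 48 mm across and 10 mm thick with a round post 22 mm across, 36 mm tall in all. Lies near the square insert; not needed, leave it. Origin under its centre.
- offcut: Bystander: wood offcut 60 x 90 x 38 mm on the bench, far side.
- driver: Bystander: screwdriver lying on the bench, far side.
- glue: Bystander: white bottle, 60 mm across, 160 mm tall.
- tape: Bystander: black tape measure case, 70 x 40 x 62 mm.
Things that resemble listed ones, but are neither listed nor needed, are in the scene too. Leave any black or pink look-alike of the insert alone.

How it is judged:
By the outcome, as a careful person would: the job done as asked, in the order asked, and still so for the second after the job is handed in, while the arm keeps its last pose, push and grip.
It also fails if it takes over 61 s, if anything falls off the work surface, if the arm or the gripper's body presses on something with over 40 N, if the wrist force passes 120 N, or if a joint passes its speed limit or range.

## Working session

There is one attempt and no reset: what is moved stays moved. The work goes in short steps, Python scripts to look and compute and a shell command to move; the robot and the scene stay as the last step left them, time stands still between calls to the robot, and variables do not carry over. Pictures are saved under pics/ and viewed, and the job is handed in when it is done.

```bash
mkdir -p pics; cat > h.py <<'E'
import numpy as np, cv2
from plant import get_obs, snapshot, search_frame
from scipy.spatial.transform import Rotation as R
def save(s,name,crop=None,k=1):
    im=s["img"][:,:,::-1]
    if crop: x0,y0,x1,y1=crop; im=im[y0:y1,x0:x1]
    if k!=1: im=cv2.resize(im,None,fx=k,fy=k,interpolation=cv2.INTER_CUBIC)
    cv2.imwrite("pics/"+name,im)
def und(s,uv):
    return cv2.undistortPoints(np.array(uv,float).reshape(-1,1,2),s["camera_matrix"],np.array(s["dist"],float)).reshape(-1,2)
def p3(s,uv):  # with depth
    n=und(s,uv); out=[]
    for (u,v),q in zip(np.array(uv).reshape(-1,2),n):
        z=s["range_z"][int(round(v)),int(round(u))]
        T=s["cam_to_world"]; out.append((T@np.array([q[0]*z,q[1]*z,z,1]))[:3])
    return np.array(out)
def pz(s,uv,h): # intersect with plane z=h
    n=und(s,uv);T=np.array(s["cam_to_world"]);out=[]
    for q in n:
        d=T[:3,:3]@np.array([q[0],q[1],1]);o=T[:3,3];out.append(o+d*(h-o[2])/d[2])
    return np.array(out)
def cloud(s):
    H,W=s["range_z"].shape
    vv,uu=np.mgrid[0:H,0:W]
    n=und(s,np.stack([uu.ravel(),vv.ravel()],1))
    z=s["range_z"].ravel()
    P=np.stack([n[:,0]*z,n[:,1]*z,z],1)@np.array(s["cam_to_world"])[:3,:3].T+np.array(s["cam_to_world"])[:3,3]
    P[z==0]=np.nan
    return P.reshape(H,W,3)
E
python3 - <<'E'
from h import *
import pickle
for n in ("scene","top"):
    s=snapshot(n); save(s,n+"0.png"); pickle.dump(s,open(n+"0.pkl","wb"))
    print(n,np.round(s["cam_to_world"],2).tolist())
    for q in ("insert","board_recess","board_end","board_grip","gauge","round_boss","riser","board"):
        print(q,[(np.round(d["xy"]).tolist(),round(d["conf"],2),np.round(p3(s,[d["xy"]])[0]).tolist()) for d in search_frame(q,s)[:4]])
o=get_obs();print(o)
E
```

```text
scene [[-0.8, 0.43, -0.42, 1140.84], [0.6, 0.55, -0.57, 792.78], [-0.02, -0.71, -0.7, 1009.79], [0.0, 0.0, 0.0, 1.0]]
insert [([311.0, 253.0], 0.87, [603.0, 153.0, 27.0]), ([349.0, 238.0], 0.85, [495.0, 174.0, 28.0]), ([385.0, 249.0], 0.68, [443.0, 254.0, 20.0])]
board_recess [([267.0, 168.0], 0.65, [548.0, -106.0, 105.0])]
board_end [([269.0, 169.0], 0.89, [548.0, -97.0, 106.0])]
board_grip [([266.0, 168.0], 0.69, [551.0, -110.0, 104.0])]
gauge [([320.0, 285.0], 0.9, [649.0, 243.0, 25.0])]
round_boss [([357.0, 275.0], 0.54, [550.0, 268.0, 11.0])]
riser [([264.0, 192.0], 0.57, [599.0, -53.0, 82.0])]
board [([268.0, 163.0], 0.97, [535.0, -123.0, 103.0]), ([238.0, 268.0], 0.32, [779.0, 94.0, 43.0])]
top [[0.02, -0.99, 0.13, 461.22], [-1.0, -0.02, -0.0, 88.83], [0.0, -0.13, -0.99, 1271.27], [0.0, 0.0, 0.0, 1.0]]
insert [([226.0, 273.0], 0.78, [426.0, 246.0, 40.0]), ([261.0, 213.0], 0.75, [611.0, 148.0, 12.0]), ([256.0, 250.0], 0.66, [494.0, 158.0, 36.0])]
board_recess [([355.0, 237.0], 0.61, [537.0, -130.0, 106.0])]
board_end [([358.0, 234.0], 0.77, [544.0, -140.0, 106.0]), ([260.0, 249
[... 387 characters left out ...]
.0, 152.0, 41.0])]
{'time_s': 0.9, 'joint_positions': array([ 9.69997312e-01,  2.86279926e-01,  1.57670565e+00, -2.95254533e-05,
        1.27861393e+00, -1.49989466e-01]), 'dq': array([-1.08249856e-03, -7.19394698e-05, -6.65940165e-04,  6.52842390e-05,
       -2.86422627e-03, -7.93244254e-04]), 'joint_torque': array([ 1.05823335e-04, -4.05958092e+01, -2.92944574e+01, -1.74391607e-04,
        5.44036757e-04, -3.02691792e-07]), 'tool_pos': array([294.05380659, 607.56108062, 303.93519888]), 'tcp_rot': array([-1.95862952,  1.57076723, -0.83863424]), 'force': array([-0.41401715,  0.15855317,  0.86597003]), 'torque': array([-0.06438139, -0.01812855,  0.02860561]), 'grip_width': 0.9976030557122215}
```

View pics/scene0.png

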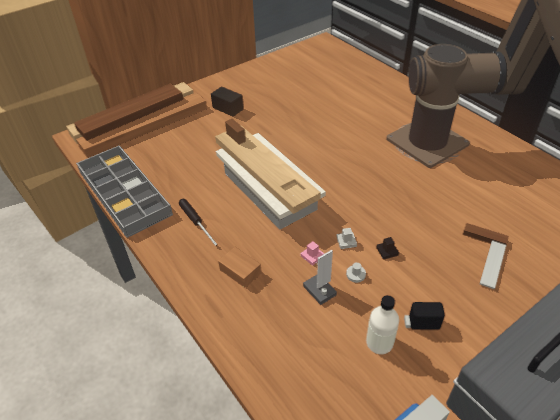

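View pics/top0.png

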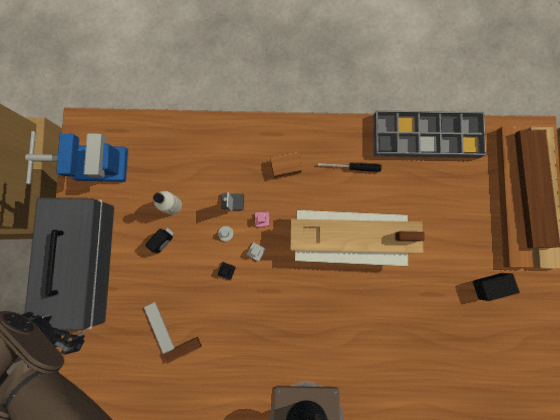

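```bash
python3 - <<'E'
from h import *
import pickle
s=pickle.load(open("scene0.pkl","rb")); save(s,"c1.png",(250,200,420,320),4.5)
s=pickle.load(open("top0.pkl","rb")); save(s,"c2.png",(190,170,300,300),4.5)
E
```

```text
(no output)
```

View pics/c1.png

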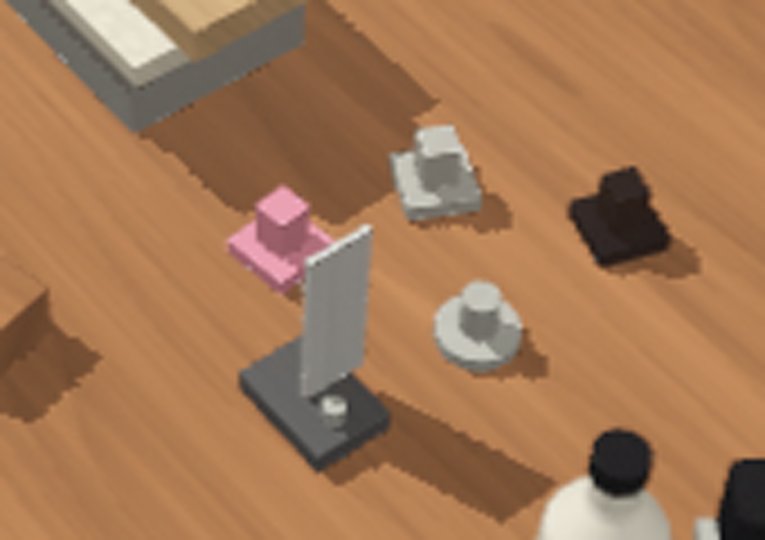

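View pics/c2.png

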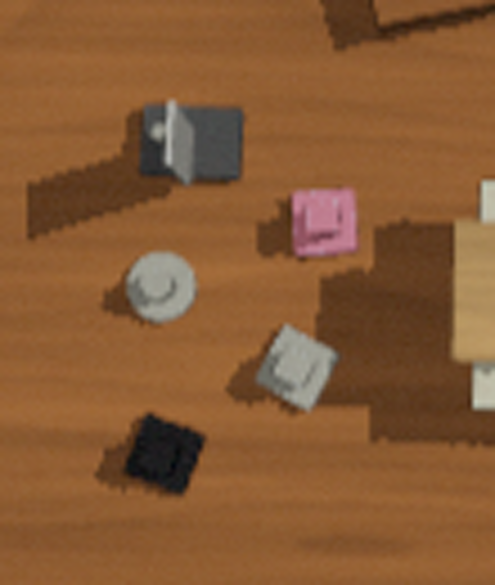

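```bash
cat > fit.py <<'E'
from h import *
def fits(s):
    C=cloud(s); im=s["img"].astype(int)
    def show(n,pts):
        pts=pts[:,:2].astype(np.float32); r=cv2.minAreaRect(pts); print(n,len(pts),"c",np.round(r[0],1),"size",np.round(r[1],1),"ang",round(r[2],2),"med",np.round(np.median(pts,0),1)); return r
    X,Y,Z=C[...,0],C[...,1],C[...,2]
    reg=(X>400)&(X<700)&(Y<60)&(Y>-420)
    m=reg&(Z>98)&(Z<112); show("plank top",C[m]); print(" z",np.median(Z[m]))
    m=reg&(Z>140)&(Z<156); show("tail top",C[m]); print(" z",np.median(Z[m]))
    m=reg&(Z>72)&(Z<87); show("riser top",C[m]); print(" z",np.median(Z[m]))
    ins=(abs(X-497)<45)&(abs(Y-162)<45)
    if ins.any():
        m=ins&(Z>5); 
        if m.any(): show("insert all",C[m])
        m=ins&(Z>33)
        if m.any(): show("insert post top",C[m]); print(" z",np.median(Z[m]))
    return C
E
python3 - <<'E'
from fit import *
import pickle
for n in ("scene","top"):
    print(n); fits(pickle.load(open(n+"0.pkl","rb")))
E
```

```text
scene
plank top 2609 c [ 539.2 -132.4] size [384.1  96. ] ang 89.77 med [ 545.6 -106.9]
 z 103.13689829495297
tail top 165 c [ 539.  -274.1] size [31.2 73.1] ang 0.4 med [ 541.8 -272.9]
 z 147.44543053305688
riser top 1499 c [ 533.9 -129.2] size [377.8 155.9] ang 88.31 med [588.  -96.3]
 z 79.28834241304912
insert all 278 c [500.9 173.1] size [65.4 49.7] ang 52.3 med [497.2 169.7]
insert post top 74 c [490.6 163.7] size [27.  23.1] ang 51.32 med [493.2 165.7]
 z 40.62536838891498
top
plank top 3559 c [ 542.4 -134.9] size [381.7  93.1] ang 89.42 med [ 541.7 -136.7]
 z 103.05971441923953
tail top 244 c [ 540.7 -278.7] size [25.2 73.5] ang 0.34 med [ 539.6 -276.6]
 z 147.24671681460666
riser top 2215 c [ 537.5 -116.8] size [345.7 152.9] ang 88.57 med [ 490.9 -123.4]
 z 78.86614955337359
insert all 208 c [496.8 172.7] size [74.2 50.5] ang 75.45 med [493.4 160.4]
insert post top 54 c [494.3 161.3] size [21.7 21.6] ang 62.57 med [494.1 160.7]
 z 41.535641579369894
```

The square insert candidates are in top/scene pixels:
- Grey square at (256,252)/(347,240).
- Pink at (262,219)/(313,253).
- Black at (227,271)/(388,248).
- Round grey at (226,234)/(357,272).

The crops show that only the grey one is both square and steel, so that is the insert. Next I'll refine the poses by silhouette.

```bash
cat > sil.py <<'E'
from h import *
from scipy.optimize import minimize
K=4
def proj(s,P):
    T=np.linalg.inv(np.array(s["cam_to_world"]))
    rv,_=cv2.Rodrigues(T[:3,:3])
    return cv2.projectPoints(np.array(P,float),rv,T[:3,3],s["camera_matrix"],np.array(s["dist"],float))[0].reshape(-1,2)
def box(cx,cy,lx,ly,z0,z1):
    return np.array([[cx+a*lx/2,cy+b*ly/2,z] for a in(-1,1) for b in(-1,1) for z in(z0,z1)])
def place(P,x,y,yaw,z=0):
    c,sn=np.cos(yaw),np.sin(yaw); return np.c_[x+c*P[:,0]-sn*P[:,1],y+sn*P[:,0]+c*P[:,1],P[:,2]+z]
def render(s,boxes,x,y,yaw,z,win):
    x0,y0,x1,y1=win; im=np.zeros(((y1-y0)*K,(x1-x0)*K),np.uint8)
    for b in boxes:
        q=(proj(s,place(b,x,y,yaw,z))-[x0,y0]+.5)*K-.5
        h=cv2.convexHull(q.astype(np.float32)); cv2.fillConvexPoly(im,np.round(h*16).astype(np.int32),255,shift=4)
    return cv2.resize(im,(x1-x0,y1-y0),interpolation=cv2.INTER_AREA).astype(float)/255
def fit(s,mask,boxes,g,z,win,ignore=None):
    x0,y0,x1,y1=win; m=mask[y0:y1,x0:x1].astype(float)
    w=1-ignore[y0:y1,x0:x1] if ignore is not None else 1
    f=lambda p:(np.abs(render(s,boxes,p[0],p[1],p[2]/20,z,win)-m)*w).sum()
    best=None
    for d in (0,):
        r=minimize(f,[g[0],g[1],g[2]*20],method="Nelder-Mead",options=dict(initial_simplex=[[g[0]-4,g[1]-3,g[2]*20-2],[g[0]+5,g[1],g[2]*20],[g[0],g[1]+5,g[2]*20],[g[0],g[1],g[2]*20+3]],xatol=.05,fatol=.1))
    return r.x[0],r.x[1],r.x[2]/20,r.fun,m.sum()
INS=[box(0,0,44,44,0,12),box(0,0,22,22,12,42)]
BRD=[box(0,0,380,90,0,24),box(-145,0,70,26,24,69)]
RIS=[box(-165,0,330,150,70,80)]
GAU=[box(0,0,4,40,16,128)]
E
python3 - <<'E'
from sil import *
import pickle
for n in ("scene","top"):
    s=pickle.load(open(n+"0.pkl","rb")); C=cloud(s); im=s["img"]; hsv=cv2.cvtColor(im,cv2.COLOR_RGB2HSV)
    grey=(hsv[...,1]<60)
    near=(np.hypot(C[...,0]-496,C[...,1]-165)<55)
    u=proj(s,[[496,163,20]])[0].astype(int); win=(u[0]-28,u[1]-28,u[0]+28,u[1]+28)
    m=grey&near; print(n,"ins",np.round(min((fit(s,m,INS,(496,163,a),0,win) for a in (0.2,.6,1.0,1.4)),key=lambda r:r[3]),3))
    X,Y,Z=C[...,0],C[...,1],C[...,2]
    m=(Z>92)&(X>400)&(X<700)&(Y<80)&(Y>-420)
    q=proj(s,place(BRD[0],540,-134,1.57,80));a=q.min(0).astype(int)-25;b=q.max(0).astype(int)+25
    print(n,"brd",np.round(fit(s,m,BRD,(540,-134,1.57),80,(*a,*b)),3))
    # recess floor
    rc=(Z>86)&(Z<97)&(abs(X-541)<30)&(abs(Y+4)<30); print(" recess z",np.median(Z[rc]),rc.sum(), C[rc].mean(0))
    m=(Z>40)&(abs(X-648)<45)&(abs(Y-243)<45); print("gauge blade pts",m.sum(),np.median(C[m],0)); 
    u=proj(s,[[648,243,70]])[0].astype(int); win=(u[0]-35,u[1]-45,u[0]+35,u[1]+45)
    m=(Z>20)&(abs(X-648)<60)&(abs(Y-243)<60); print(n,"gauge",np.round(fit(s,m,GAU,(648,243,1.56),0,win),3))
    m=(Z>60)&(X>400)&(X<700)&(Y<80)&(Y>-420)
    ALL=None
    r=(Z>72)&(Z<87)&(X>400)&(X<700)&(Y<80)&(Y>-420)
    ig=((Z>92)|np.isnan(Z)).astype(np.uint8); ig=cv2.dilate(ig,np.ones((3,3))).astype(float)
    # ignore only around the board
    reg=((X>400)&(X<700)&(Y<80)&(Y>-420)) 
    q=proj(s,place(RIS[0],540,35,1.57,0));a=q.min(0).astype(int)-15;b=q.max(0).astype(int)+15
    print(n,"riser",np.round(fit(s,r,[box(-165,0,330,150,80,80.01)],(538,40,1.56),0,(*a,*b),ig),3))
E
```

```text
scene ins [490.87  162.412   1.113  31.141 299.   ]
scene brd [ 5.35512e+02 -1.39606e+02  1.55600e+00  4.63333e+02  3.17600e+03]
 recess z 91.60161181761168 181 [534.13252522  -9.34475444  91.90076099]
gauge blade pts 362 [636.15403753 242.34707574  87.57864998]
scene gauge [633.731 239.381   1.586  67.663 457.   ]
scene riser [ 541.756   46.454    1.544  136.933 1499.   ]
top ins [492.713 160.813   1.092  15.035 204.   ]
top brd [ 5.42573e+02 -1.34883e+02  1.56500e+00  2.77086e+02  4.01100e+03]
 recess z 91.3168973378306 259 [543.82986004  -3.58370418  91.44610093]
gauge blade pts 75 [637.51110797 237.69403685  97.76734714]
top gauge [638.642 239.659   1.554  25.204 101.   ]
top riser [5.42801e+02 4.06370e+01 1.53900e+00 8.25690e+01 2.21500e+03]
```

```bash
cat > meas.py <<'E'
from sil import *
def board(s,g=(541,-136,1.56)):
    C=cloud(s);X,Y,Z=C[...,0],C[...,1],C[...,2]
    m=(Z>87)&(X>440)&(X<640)&(Y<g[1]+230)&(Y>-420)
    q=proj(s,place(BRD[0],*g,80));a=np.maximum(q.min(0).astype(int)-25,0);b=q.max(0).astype(int)+25
    return fit(s,m,BRD,g,80,(*a,*b))
E
python3 - <<'E'
from meas import *
import pickle
for n in ("scene","top"):
    s=pickle.load(open(n+"0.pkl","rb")); C=cloud(s);X,Y,Z=C[...,0],C[...,1],C[...,2]
    r=board(s); print(n,"brd",np.round(r,3)); c,sn=np.cos(r[2]),np.sin(r[2])
    print(" end",r[0]+190*c,r[1]+190*sn," recess",r[0]+130*c,r[1]+130*sn," grip",r[0]-145*c,r[1]-145*sn)
    # overlays
    im=cv2.resize(s["img"][:,:,::-1],None,fx=3,fy=3,interpolation=cv2.INTER_CUBIC)
    def dr(P,col):
        q=(proj(s,P)+.5)*3-.5; cv2.polylines(im,[np.round(q).astype(int)],True,col,1)
    sq=lambda cx,cy,lx,ly,z:np.array([[cx-lx/2,cy-ly/2,z],[cx+lx/2,cy-ly/2,z],[cx+lx/2,cy+ly/2,z],[cx-lx/2,cy+ly/2,z]])
    dr(place(sq(0,0,380,90,24),*r[:3],80),(0,0,255)); dr(place(sq(130,0,47,47,24),*r[:3],80),(0,0,255));dr(place(sq(-145,0,70,26,69),*r[:3],80),(0,0,255))
    I={"scene":(490.9,162.4,1.113),"top":(492.7,160.8,1.092)}[n]
    dr(place(sq(0,0,22,22,42),*I),(0,0,255));dr(place(sq(0,0,44,44,12),*I),(0,0,255))
    G={"scene":(633.7,239.4,1.586),"top":(638.6,239.7,1.554)}[n]
    dr(place(sq(0,0,4,40,128),*G),(0,0,255));dr(place(sq(0,0,4,40,16),*G),(0,0,255))
    Rr={"scene":(541.8,46.5,1.544),"top":(542.8,40.6,1.539)}[n]
    dr(place(sq(-165,0,330,150,80),*Rr),(255,0,0))
    cr={"scene":(200,120,400,300),"top":(200,180,440,290)}[n]; x0,y0,x1,y1=[3*v for v in cr]
    cv2.imwrite(f"pics/ov_{n}.png",im[y0:y1,x0:x1])
E
```

```text
scene brd [ 5.37230e+02 -1.36584e+02  1.56600e+00  2.44400e+02  3.41700e+03]
 end 538.1456571085696 53.41358402586542  recess 537.85642856448 -6.585718860495547  grip 536.5307977374026 -281.5825237563167
top brd [ 5.42575e+02 -1.34794e+02  1.56500e+00  1.28843e+02  4.17200e+03]
 end 543.6002007978906 55.20342345837321  recess 543.2763261643336 -4.795702412107062  grip 541.7919007605307 -279.7916959851418
```

View pics/ov_scene.png

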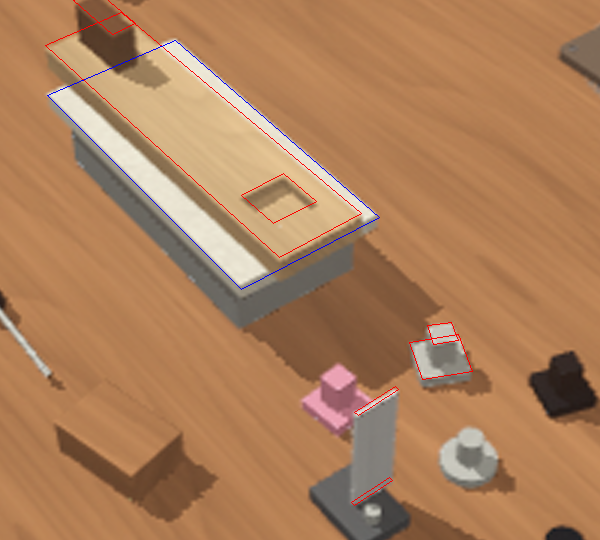

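View pics/ov_top.png

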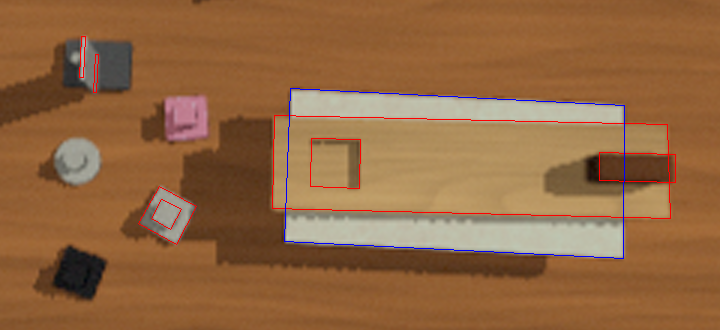

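```bash
cat > edge.py <<'E'
from sil import *
def gmag(s,sig=0.7):
    im=s["img"].astype(np.float32); g=0
    for c in range(3):
        b=cv2.GaussianBlur(im[...,c],(0,0),sig); g=np.maximum(g,np.hypot(cv2.Sobel(b,cv2.CV_32F,1,0),cv2.Sobel(b,cv2.CV_32F,0,1)))
    return np.minimum(g,200)
def seg(a,b,n=60): t=np.linspace(.03,.97,n)[:,None]; return np.array(a,float)*(1-t)+np.array(b,float)*t
def rect(cx,cy,lx,ly,z,sides="abcd"):
    c=[[cx-lx/2,cy-ly/2,z],[cx+lx/2,cy-ly/2,z],[cx+lx/2,cy+ly/2,z],[cx-lx/2,cy+ly/2,z]]
    return np.vstack([seg(c[i],c[(i+1)%4]) for i,k in enumerate("abcd") if k in sides])
def efit(s,pts,g,z,yaw=True,rng=6):
    G=gmag(s)
    def f(p):
        q=proj(s,place(pts,p[0],p[1],p[2]/30 if yaw else g[2],z)).astype(np.float32)
        return -cv2.remap(G,q[:,0].reshape(-1,1),q[:,1].reshape(-1,1),cv2.INTER_LINEAR).mean()
    best=None
    for dx in np.arange(-rng,rng+.1,2):
        for dy in np.arange(-rng,rng+.1,2):
            v=f([g[0]+dx,g[1]+dy,g[2]*30])
            if best is None or v<best[0]: best=(v,dx,dy)
    p0=np.array([g[0]+best[1],g[1]+best[2],g[2]*30])
    r=minimize(f,p0,method="Nelder-Mead",options=dict(initial_simplex=[p0+[-1,-1,-.7],p0+[1.5,0,0],p0+[0,1.5,0],p0+[0,0,1]],xatol=.02,fatol=.01))
    return np.array([r.x[0],r.x[1],r.x[2]/30 if yaw else g[2],-r.fun])
BTOP=np.vstack([rect(0,0,380,90,24),rect(130,0,47,47,24)])
E
cat > ov.py <<'E'
from edge import *
def over(s,items,crop,name,k=4):
    im=cv2.resize(s["img"][:,:,::-1],None,fx=k,fy=k,interpolation=cv2.INTER_CUBIC)
    for pts,p,z in items:
        for u,v in (proj(s,place(pts,*p[:3],z))+.5)*k-.5: 
            if 0<=u<im.shape[1]-1 and 0<=v<im.shape[0]-1: im[int(round(v)),int(round(u))]=(0,0,255)
    x0,y0,x1,y1=[k*v for v in crop]; cv2.imwrite("pics/"+name,im[y0:y1,x0:x1])
E
python3 - <<'E'
from ov import *
import pickle
for n in ("scene","top"):
    s=pickle.load(open(n+"0.pkl","rb"))
    b=efit(s,BTOP,(541,-135,1.565),80)
    ip=np.vstack([rect(0,0,44,44,12),rect(0,0,22,22,42)])
    i=efit(s,ip,(493,162,1.1),0)
    gt=rect(0,0,4,40,128,"bd") if n=="scene" else rect(0,0,4,40,128,"bd")
    g=efit(s,gt,(637,240,1.56),0,yaw=False)
    foot=rect(0,0,70,50,16)  # foot origin unknown rel blade
    ft=efit(s,foot,(642,240,1.56),0,yaw=True,rng=10)
    ft2=efit(s,rect(0,0,50,70,16),(642,240,1.56),0,yaw=True,rng=10)
    r=efit(s,rect(-165,0,330,150,80,"abcd"),(542,43,1.55),0)
    for k,v in dict(board=b,ins=i,blade=g,foot=ft,foot2=ft2,riser=r).items(): print(n,k,np.round(v,3))
    f=ft if ft[3]>ft2[3] else ft2; fp=foot if ft[3]>ft2[3] else rect(0,0,50,70,16)
    over(s,[(BTOP,b,80),(ip,i,0),(gt,g,0),(fp,f,0),(rect(-165,0,330,150,80),r,0)],{"scene":(205,130,395,310),"top":(210,185,410,285)}[n],f"ed_{n}.png",3.0 if n=="x" else 4)
E
```

```text
scene board [ 540.049 -132.602    1.57   149.427]
scene ins [491.868 163.623   0.999 181.404]
scene blade [635.185 240.162   1.56  188.683]
scene foot [652.209 240.946   1.578 132.929]
scene foot2 [643.626 232.033   1.519 119.182]
scene riser [540.092  39.45    1.552 172.66 ]
top board [ 542.166 -135.183    1.567  131.059]
top ins [492.66  161.148   1.099 133.346]
top blade [637.829 242.752   1.56  167.584]
top foot [647.151 237.243   1.522 169.949]
top foot2 [638.777 228.549   1.592 128.592]
top riser [542.077  40.856   1.544 150.197]
```

View pics/ed_scene.png

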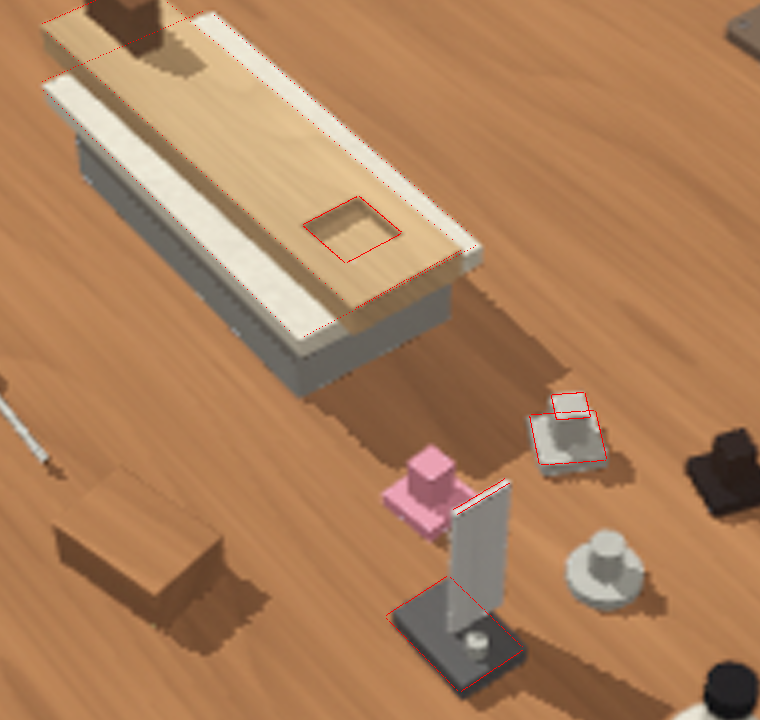

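View pics/ed_top.png

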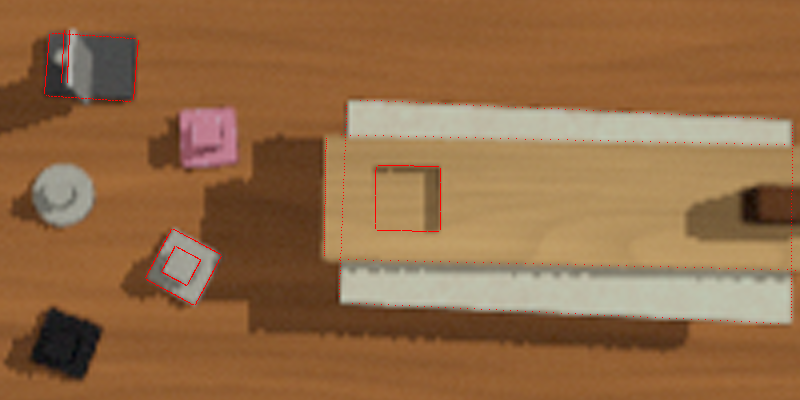

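```bash
cat > nav.py <<'E'
from h import *
import sys
# usage: nav.py x y z yaw  (target TCP mm; yaw = world direction angle of tool z (jaw axis), deg)
o=get_obs(); M=R.from_euler("xyz",o["tcp_rot"]).as_matrix()
print("t",round(o["time_s"],2),"pos",np.round(o["tool_pos"],1),"grip",round(o["grip_width"],3),"F",np.round(o["force"],1),"q",np.round(o["joint_positions"],2))
zy=np.degrees(np.arctan2(M[1,2],M[0,2])); print("tool axes x",np.round(M[:,0],4)," y",np.round(M[:,1],3)," z",np.round(M[:,2],3)," jaw yaw",round(zy,2))
if len(sys.argv)>3:
    t=np.array([float(v) for v in sys.argv[1:4]]); d=M.T@(t-o["tool_pos"]); print("shift in tool axes",np.round(d,1))
if len(sys.argv)>4:
    a=float(sys.argv[4]); dd=(a-zy+90)%180-90; print("turn about tool x:",round(-dd,2)," (tool x down: world yaw +%.2f)"%dd)
    th=np.radians(-dd); N=M@R.from_euler("x",-dd,degrees=True).as_matrix(); print("new z",np.round(N[:,2],3),"shift in final axes",np.round(N.T@(t-o["tool_pos"]),1))
E
python3 nav.py 492.3 162.4 200 60.2; python3 nav.py 492.3 162.4 200 -29.8
```

```text
t 0.9 pos [294.1 607.6 303.9] grip 0.998 F [-0.4  0.2  0.9] q [ 0.97  0.29  1.58 -0.    1.28 -0.15]
tool axes x [ 0. -0. -1.]  y [-0.9    0.436 -0.   ]  z [ 0.436  0.9   -0.   ]  jaw yaw 64.17
shift in tool axes [ 103.9 -372.4 -314.3]
turn about tool x: 3.97  (tool x down: world yaw +-3.97)
new z [ 0.497  0.868 -0.   ] shift in final axes [ 103.9 -393.3 -287.8]
t 0.9 pos [294.1 607.6 303.9] grip 0.998 F [-0.4  0.2  0.9] q [ 0.97  0.29  1.58 -0.    1.28 -0.15]
tool axes x [ 0. -0. -1.]  y [-0.9    0.436 -0.   ]  z [ 0.436  0.9   -0.   ]  jaw yaw 64.17
shift in tool axes [ 103.9 -372.4 -314.3]
turn about tool x: -86.03  (tool x down: world yaw +86.03)
new z [-0.868  0.497 -0.   ] shift in final axes [ 103.9  287.8 -393.3]
```

```bash
python3 -m inch '[0,-46.5,-39.3,0,1, 0,-46.5,-39.3,0,1, 0,-46.5,-39.3,0,1, 0,-46.5,-39.3,0,1, 0,-46.5,-39.3,0,1, 0,-46.5,-39.3,0,1, 0,-46.5,-39.3,0,1, 0,-46.5,-39.3,0,1]'; python3 nav.py 492.3 162.4 200 -29.8; python3 -m inch '[0,0,0,10.6,1, 0,0,0,10.6,1, 0,0,0,10.6,1, 0,0,0,10.6,1, 0,0,0,10.6,1, 0,0,0,10.6,1, 0,0,0,10.6,1, 0,0,0,10.6,1]';  python3 nav.py 492.3 162.4 200 -29.8
```

```text
time_s: 1.9
tool_pos: [496.6, 154.5, 305.4]
tcp_rot: [-0.749, 1.564, 0.38]
force: [1.4, 0.0, 0.9]
grip_width: 1.001
t 1.9 pos [496.6 154.5 305.4] grip 1.001 F [1.4 0.  0.9] q [ 0.11 -0.06  1.95  0.    1.24 -1.02]
tool axes x [ 0.0067  0.0027 -1.    ]  y [-0.904  0.428 -0.005]  z [0.428 0.904 0.005]  jaw yaw 64.68
shift in tool axes [105.4   7.8   4.7]
turn about tool x: -85.52  (tool x down: world yaw +85.52)
new z [-0.868  0.497 -0.004] shift in final axes [105.4  -4.1   8.1]
time_s: 2.9
tool_pos: [498.8, 148.6, 307.0]
tcp_rot: [0.607, 1.561, 0.232]
force: [0.2, 0.4, -0.1]
grip_width: 0.996
t 2.9 pos [498.8 148.6 307. ] grip 0.996 F [ 0.2  0.4 -0.1] q [ 0.09 -0.06  1.95  0.    1.24  0.47]
tool axes x [ 0.01    0.0024 -0.9999]  y [0.366 0.931 0.006]  z [ 0.931 -0.366  0.008]  jaw yaw -21.47
shift in tool axes [107.    9.8 -12. ]
turn about tool x: 8.33  (tool x down: world yaw +-8.33)
new z [ 0.868 -0.497  0.008] shift in final axes [107.    8.  -13.3]
```

```bash
python3 -m inch '[0,0,0,8.3,1, 25,8,-13,0,1, 25,0,0,0,1, 25,0,0,0,1, 0,0,0,0,1]'; python3 nav.py 492.3 162.4 87 -29.8
python3 - <<'E'
from h import *
s=snapshot("scene"); save(s,"s1.png",(270,130,440,290),3.6)
s=snapshot("top"); save(s,"t1.png",(190,180,310,290),5)
E
```

```text
time_s: 3.52
tool_pos: [492.8, 162.7, 232.0]
tcp_rot: [0.723, 1.556, 0.197]
force: [0.4, -0.1, 0.1]
grip_width: 0.998
t 3.52 pos [492.8 162.7 232. ] grip 0.998 F [ 0.4 -0.1  0.1] q [0.12 0.01 2.03 0.   1.09 0.65]
tool axes x [ 0.0141  0.0028 -0.9999]  y [0.502 0.865 0.01 ]  z [ 0.865 -0.502  0.011]  jaw yaw -30.14
shift in tool axes [145.   -1.9  -1.8]
turn about tool x: -0.34  (tool x down: world yaw +0.34)
new z [ 0.868 -0.497  0.011] shift in final axes [145.   -1.9  -1.9]
```

View pics/s1.png

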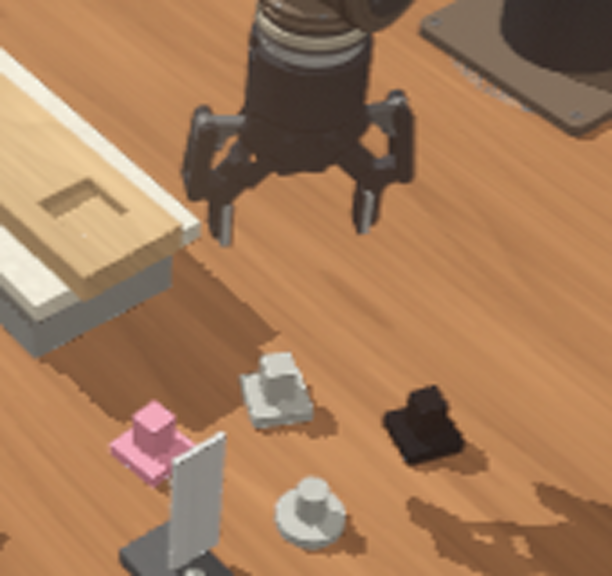

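```bash
python3 -m inch '[60,-1,-1,0,1, 60,-0.9,-0.9,0,1, 0,0,0,0,1]'; python3 nav.py 492.3 162.4 88 -29.8
```

```text
time_s: 4.0
tool_pos: [499.9, 163.2, 119.7]
tcp_rot: [0.681, 1.536, 0.154]
force: [0.9, 0.2, -0.0]
grip_width: 1.0
t 4.0 pos [499.9 163.2 119.7] grip 1.0 F [ 0.9  0.2 -0. ] q [0.12 0.18 2.08 0.   0.85 0.65]
tool axes x [ 0.0343  0.0053 -0.9994]  y [0.502 0.865 0.022]  z [ 0.864 -0.502  0.027]  jaw yaw -30.17
shift in tool axes [31.4 -5.2 -7. ]
turn about tool x: -0.37  (tool x down: world yaw +0.37)
new z [ 0.867 -0.497  0.027] shift in final axes [31.4 -5.2 -7.1]
```

```bash
python3 nav.py 490 162.1 88 -29.8 | tail -3; python3 -m inch '[0,-7,-10,0,1, 30,0,0,0,1, 0,0,0,0,1]'; python3 nav.py 490 162.1 88 -29.8
python3 - <<'E'
from h import *
s=snapshot("scene"); save(s,"s2.png",(290,190,390,290),6)
E
```

```text
shift in tool axes [31.3 -6.6 -8.9]
turn about tool x: -0.37  (tool x down: world yaw +0.37)
new z [ 0.867 -0.497  0.027] shift in final axes [31.3 -6.6 -8.9]
time_s: 4.38
tool_pos: [493.3, 163.2, 98.4]
tcp_rot: [0.671, 1.521, 0.146]
force: [-0.0, 0.4, -0.5]
grip_width: 1.003
t 4.38 pos [493.3 163.2  98.4] grip 1.003 F [-0.   0.4 -0.5] q [0.12 0.2  2.1  0.   0.79 0.65]
tool axes x [ 0.0493  0.0072 -0.9988]  y [0.501 0.865 0.031]  z [ 0.864 -0.502  0.039]  jaw yaw -30.16
shift in tool axes [10.2 -2.9 -2.7]
turn about tool x: -0.36  (tool x down: world yaw +0.36)
new z [ 0.867 -0.497  0.039] shift in final axes [10.2 -2.9 -2.7]
```

View pics/s2.png

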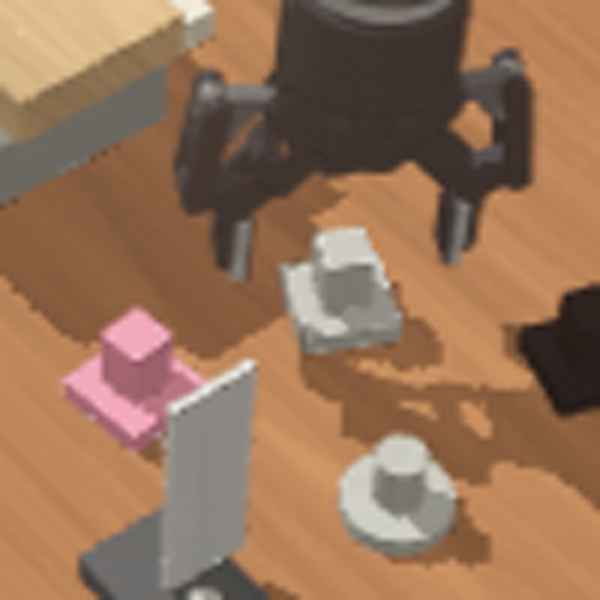

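```bash
python3 -m inch '[11,-3,-3.5,0,1, 0,0,0,0,0.4, 0,0,0,0,0.1, 0,0,0,0,0.1, 0,0,0,0,0.1, 0,0,0,0,0.1]' 40; python3 nav.py 490 162.1 88 -29.8
python3 - <<'E'
from h import *
s=snapshot("scene"); save(s,"s3.png",(290,190,390,290),6)
E
```

```text
time_s: 5.18
tool_pos: [493.1, 163.3, 94.0]
tcp_rot: [0.676, 1.509, 0.151]
force: [0.1, -0.0, -0.1]
grip_width: 0.247
t 5.17 pos [493.1 163.3  94. ] grip 0.247 F [ 0.1 -0.  -0.1] q [0.12 0.21 2.11 0.   0.76 0.65]
tool axes x [ 0.0609  0.0092 -0.9981]  y [0.501 0.865 0.039]  z [ 0.863 -0.502  0.048]  jaw yaw -30.18
shift in tool axes [ 5.8 -2.8 -2.4]
turn about tool x: -0.38  (tool x down: world yaw +0.38)
new z [ 0.867 -0.496  0.048] shift in final axes [ 5.8 -2.8 -2.4]
```

View pics/s3.png

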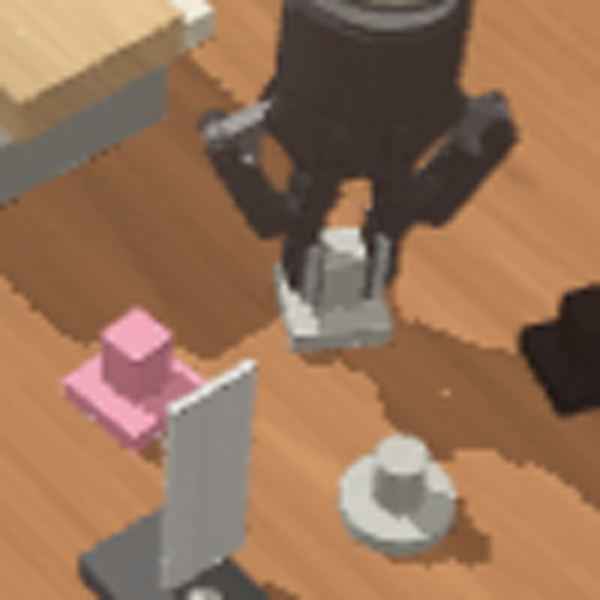

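```bash
python3 -m inch '[-62,0,0,0,0.1, -62,0,0,0,0.1, 0,0,0,0,0.1]' 80; python3 nav.py 541 -5 220 0
```

```text
time_s: 5.6
tool_pos: [484.3, 161.6, 216.4]
tcp_rot: [0.667, 1.517, 0.141]
force: [0.1, 0.2, -2.1]
grip_width: 0.241
t 5.6 pos [484.3 161.6 216.4] grip 0.241 F [ 0.1  0.2 -2.1] q [ 0.12 -0.01  2.07  0.    1.02  0.65]
tool axes x [ 0.0533  0.0076 -0.9986]  y [0.501 0.865 0.033]  z [ 0.864 -0.502  0.042]  jaw yaw -30.17
shift in tool axes [  -1.8 -115.6  132.8]
turn about tool x: -30.17  (tool x down: world yaw +30.17)
new z [0.999 0.001 0.053] shift in final axes [  -1.8 -166.6   56.7]
```

```bash
python3 -m inch '[-5,-38.6,44.1,-10.2,0.1, -5,-45.7,36.7,-10.2,0.1, -5,-51.4,28.2,-10.2,0.1, 0,0,0,0,0.1]'; python3 nav.py 541 -5 220 -0.2
```

```text
time_s: 6.1
tool_pos: [533.6, 3.4, 224.4]
tcp_rot: [0.199, 1.527, 0.187]
force: [-0.3, 0.5, -2.3]
grip_width: 0.237
t 6.1 pos [533.6   3.4 224.4] grip 0.237 F [-0.3  0.5 -2.3] q [-0.19  0.04  2.01  0.02  1.05 -0.19]
tool axes x [ 0.0433  0.0082 -0.999 ]  y [0.012 1.    0.009]  z [ 0.999 -0.012  0.043]  jaw yaw -0.69
shift in tool axes [ 4.6 -8.3  7.3]
turn about tool x: -0.49  (tool x down: world yaw +0.49)
new z [ 0.999 -0.003  0.043] shift in final axes [ 4.6 -8.4  7.2]
```

```bash
python3 -m inch '[0,-7.5,7,-0.5,0.1, 0,0,0,0,0.1]'; python3 nav.py 541 -5 220 -0.2
python3 - <<'E'
from h import *
import pickle
for n,c in (("scene",(230,110,350,220)),("top",(270,190,370,280))):
    s=snapshot(n); save(s,n+"4.png",c,6); pickle.dump(s,open(n+"4.pkl","wb"))
E
```

```text
time_s: 6.35
tool_pos: [539.1, -3.7, 221.0]
tcp_rot: [0.261, 1.532, 0.257]
force: [-0.4, -0.2, -2.5]
grip_width: 0.236
t 6.35 pos [539.1  -3.7 221. ] grip 0.236 F [-0.4 -0.2 -2.5] q [-0.2   0.06  2.    0.02  1.05 -0.21]
tool axes x [ 0.0371  0.0097 -0.9993]  y [0.004 1.    0.01 ]  z [ 0.999 -0.004  0.037]  jaw yaw -0.24
shift in tool axes [ 1.  -1.3  1.8]
turn about tool x: -0.04  (tool x down: world yaw +0.04)
new z [ 0.999 -0.003  0.037] shift in final axes [ 1.  -1.3  1.8]
```

View pics/scene4.png

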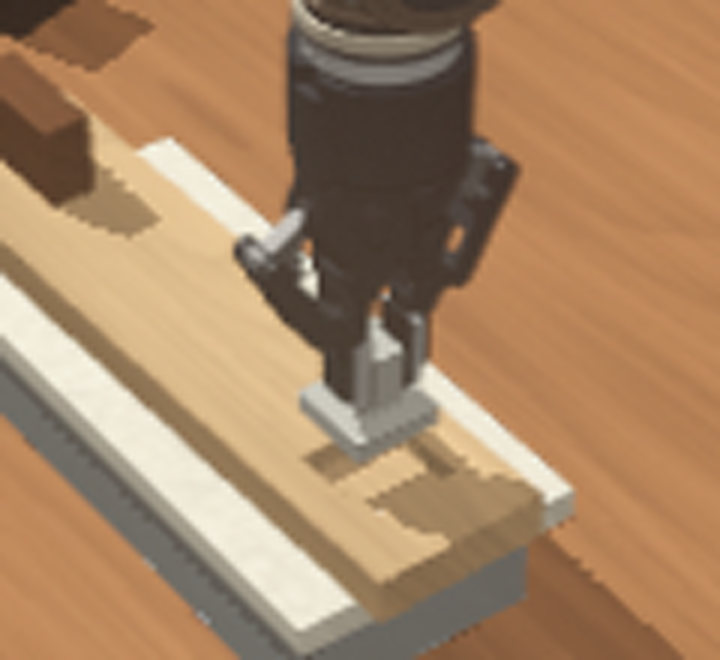

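View pics/top4.png

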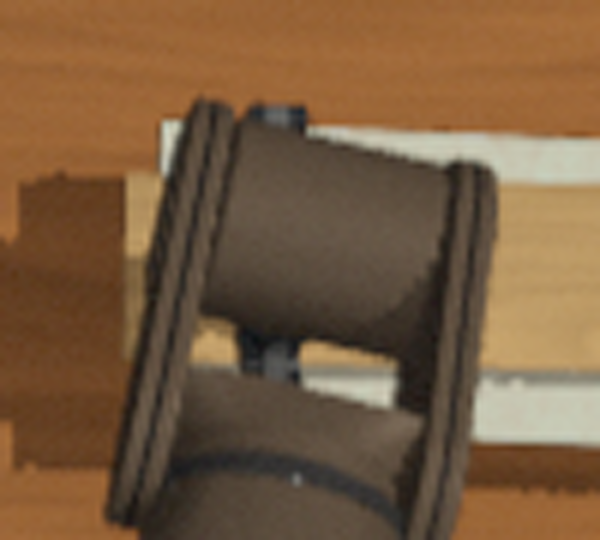

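```bash
cat > heldfit.py <<'E'
from ov import *
import pickle
s=pickle.load(open("scene4.pkl","rb")); C=cloud(s)
G=gmag(s,0.6)
L=lambda *a:seg(a[:3],a[3:],30)
h=22
M=np.vstack([L(h,-h,12,h,h,12),L(h,h,12,-h,h,12),L(h,-h,0,h,h,0),L(h,h,0,-h,h,0),L(h,h,0,h,h,12),L(h,-h,0,h,-h,12),L(-h,h,0,-h,h,12),L(-h,h,12,-h,0,12),L(11,11,12,11,11,32),L(-11,11,12,11,11,12)])
def pose(p,tx,ty,z):
    Rm=R.from_euler("ZYX",[p[2]/30,ty,tx]).as_matrix(); return M@Rm.T+[p[0],p[1],z]
def run(tx,ty,z,g):
    def f(p):
        q=proj(s,pose(p,tx,ty,z)).astype(np.float32)
        return -cv2.remap(G,q[:,0].reshape(-1,1),q[:,1].reshape(-1,1),cv2.INTER_LINEAR).mean()
    b=min(((f([g[0]+a,g[1]+c,0]),a,c) for a in np.arange(-8,9,1.) for c in np.arange(-8,9,1.)))
    p0=np.array([g[0]+b[1],g[1]+b[2],0])
    r=minimize(f,p0,method="Nelder-Mead",options=dict(initial_simplex=[p0+[-1,-1,-.7],p0+[1.5,0,0],p0+[0,1.5,0],p0+[0,0,1]],xatol=.02,fatol=.01))
    return r
best=None
for z in (125,127,129):
  for ty in (-.02,0,.02,.04):   # about y: + tilts +x side down
    for tx in (-.02,0,.02):
      r=run(tx,ty,z,(541,-5)); 
      if best is None or r.fun<best[0]: best=(r.fun,z,tx,ty,r.x)
      if tx==0: print(z,tx,ty,np.round([r.x[0],r.x[1],r.x[2]/30,-r.fun],3))
print(best)
b=efit(s,BTOP,(540,-132.6,1.57),80); print("board now",np.round(b,3))
k=6
im=cv2.resize(s["img"][:,:,::-1],None,fx=k,fy=k,interpolation=cv2.INTER_CUBIC)
for u,v in (proj(s,pose(best[4],best[2],best[3],best[1]))+.5)*k-.5: im[int(v),int(u)]=(0,0,255)
cv2.imwrite("pics/held.png",im[110*k:220*k,230*k:350*k])
E
python3 heldfit.py
```

```text
125 0 -0.02 [ 5.41011e+02 -9.64100e+00 -1.24000e-01  1.51959e+02]
125 0 0 [ 5.40575e+02 -9.86400e+00 -1.03000e-01  1.53281e+02]
125 0 0.02 [ 5.40193e+02 -1.00160e+01 -9.10000e-02  1.54412e+02]
125 0 0.04 [ 5.39889e+02 -9.99800e+00 -7.80000e-02  1.55389e+02]
127 0 -0.02 [ 5.41485e+02 -7.40000e+00 -1.00000e-03  1.49377e+02]
127 0 0 [ 5.41848e+02 -8.13700e+00 -1.11000e-01  1.53273e+02]
127 0 0.02 [ 5.41444e+02 -8.19400e+00 -9.10000e-02  1.54316e+02]
127 0 0.04 [ 5.41217e+02 -8.10200e+00 -8.30000e-02  1.55342e+02]
129 0 -0.02 [ 5.42842e+02 -5.64800e+00 -5.00000e-03  1.49350e+02]
129 0 0 [ 5.43103e+02 -6.39600e+00 -1.14000e-01  1.53178e+02]
129 0 0.02 [ 5.42964e+02 -6.09700e+00 -9.70000e-02  1.54224e+02]
129 0 0.04 [ 5.42585e+02 -6.26700e+00 -8.40000e-02  1.55271e+02]
(np.float64(-155.98898315429688), 125, 0.02, 0.04, array([539.93013689,  -9.57984195,  -2.3603725 ]))
board now [ 539.586 -133.461    1.574  123.156]
```

View pics/held.png

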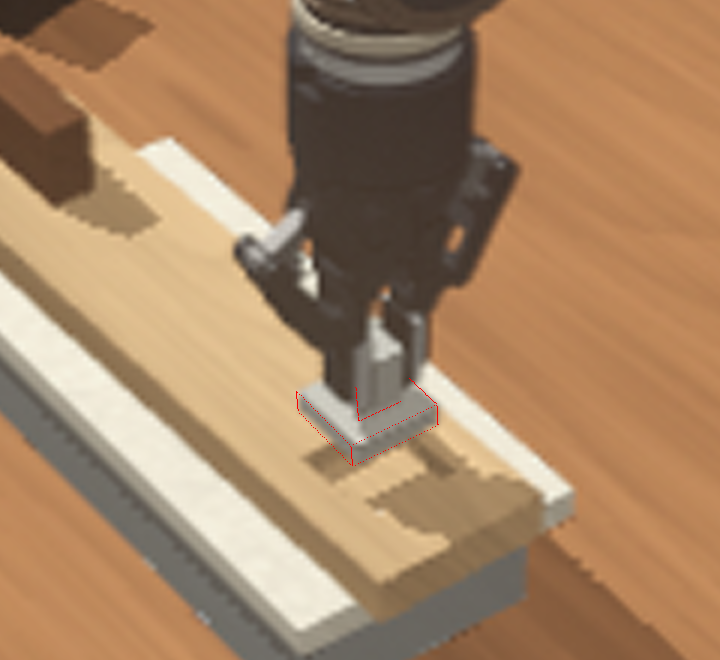

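```bash
python3 - <<'E'
from h import *
import pickle
s=pickle.load(open("scene4.pkl","rb"))
im=s["img"][160:200,272:310][:,:,::-1]; im=cv2.resize(im,None,fx=15,fy=15,interpolation=cv2.INTER_NEAREST); cv2.imwrite("pics/z.png",im)
hsv=cv2.cvtColor(s["img"],cv2.COLOR_RGB2HSV)
for v in range(170,192): print(v,' '.join(f"{hsv[v,u,1]:3d}" for u in range(276,308)))
E
```

```text
170  92  91  91  89  91  91  90  95  70  73  70  83  62  35  27  31  32  29  30  32  34  55  55  30  44  59 123 133 132 132 133 134
171  92  92  92  92  89  90  90  97  73  65  76  78  65  35  28  30  41  34  30  30  34  56  59  29  30  27  46 120 131 132 132 134
172  92  94  93  93  90  91  91  94  77  76  70  72  61  35  29  33  36  30  32  33  36  60  56  29  28  25  28  43 105 129 132 135
173  92  91  92  93  91  87  69  57  68  65  71  75  61  32  27  33  39  32  33  32  36  65  50  30  27  26  25  23  25 103 130 132
174  94  92  91  88  70  45  16  17  26  58  73  69  61  34  27  33  36  30  32  32  34  43  27  22  28  26  26  26  25  23  84 128
175  92  93  90  71  19  16  16  16  17  29  74  82  58  36  28  33  39  30  31  32  32  27  24  25  26  26  26  26  26  23  21  74
176  91  93  90  79  23  18  15  16  15  18  27  65  56  34  28  33  36  34  31  32  31  26  26  24  24  26  26  26  25  26  26  29
177  91  91  90  80  29  24  18  16  16  16  17  20  26  29  28  36  35  32  30  29  28  24  27  24  25  25  30  32  26  25  25  24
178  92  92  91  90  61  31  26  20  17  16 
[... 1103 characters left out ...]
  93  99 104 106 107 106 104 103 101 100
187  94  94  95  95  94 101 104 105 102 104 103 102 100  89  95 101  94  92  93  93  91  92  91  93  98 109 106 106 105 101 103 100
188  94  94  95  95  94  93 100 106 103 103 103 101 102 101  93  91  92  92  94  93  92  92  93  93  95 105 106 107 106 107 101 102
189  93  93  94  94  95  94  94  97 102 101 102 100  92  91  93  93  93  92  93  92  92  94  95 103 103 104 104 106 106 104 102 103
190  94  93  93  94  94  95  94  92  98 101  93  93  93  92  91  92  93  93  93  92  94 104 105 105 104 104 105 104 103 102 104 104
191  96  93  93  93  93  93  95  95  94  94  95  95  94  92  93  92  92  93  95 103 104 103 104 103 103 103 105 104 104 104 103 103
```

View pics/z.png

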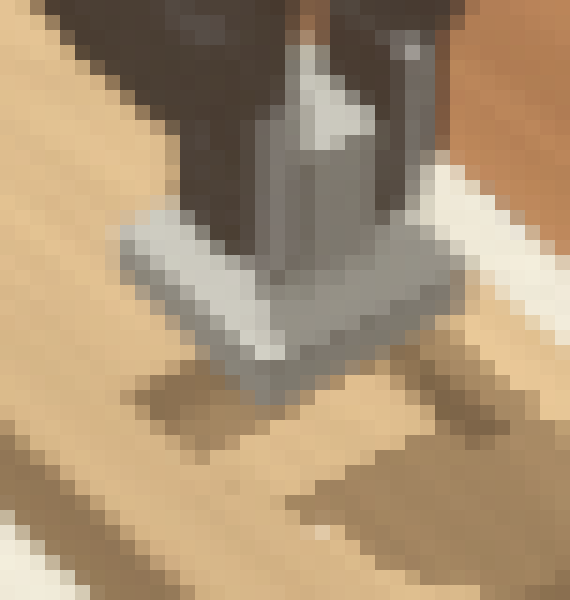

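```bash
python3 - <<'E'
from sil import *
import pickle
s=pickle.load(open("scene4.pkl","rb"))
L=[(280,178),(281.1,179),(282.1,180),(283.2,181),(284.3,182),(285.2,183),(286.05,184),(287.2,185),(288.4,186)]
Rr=[(291,186),(293.2,185),(295.2,184),(297.2,183),(298.7,182),(300.2,181),(301.9,180)]
for z in (125.5,127,128.5):
    a=pz(s,L,z)[:,:2];b=pz(s,Rr,z)[:,:2]
    pa=np.polyfit(a[:,1],a[:,0],1); pb=np.polyfit(b[:,0],b[:,1],1)
    # +x edge: x=pa0*y+pa1 ; +y edge: y=pb0*x+pb1
    y=(pb[0]*pa[1]+pb[1])/(1-pa[0]*pb[0]); x=pa[0]*y+pa[1]
    print(z,"corner",x,y,"yaw from +x edge",-np.degrees(pa[0]),"from +y edge",np.degrees(pb[0]),"centre(yaw0)",x-22,y-22)
    print("  left corner",pz(s,[(279.5,177.5)],z)[0],"right",pz(s,[(302.8,179.3)],z)[0])
E
```

```text
125.5 corner 561.5020240485103 12.385141677990744 yaw from +x edge -2.88396743486013 from +y edge 1.641548072627515 centre(yaw0) 539.5020240485103 -9.614858322009256
  left corner [559.27708099 -33.31645923 125.5       ] right [515.86867687  10.03476535 125.5       ]
127 corner 562.4847427520009 13.708914705960751 yaw from +x edge -2.883967434860743 from +y edge 1.641548072627603 centre(yaw0) 540.4847427520009 -8.291085294039249
  left corner [560.26357382 -31.91516348 127.        ] right [516.92880251  11.36252527 127.        ]
128.5 corner 563.4674614554907 15.032687733930715 yaw from +x edge -2.8839674348600317 from +y edge 1.6415480726274603 centre(yaw0) 541.4674614554907 -6.967312266069285
  left corner [561.25006665 -30.51386773 128.5       ] right [517.98892816  12.6902852  128.5       ]
```

```bash
python3 - <<'E'
from sil import *
import pickle
s=pickle.load(open("scene4.pkl","rb")); C=cloud(s)
for v in range(172,190): print(v,' '.join(f"{C[v,u,2]:4.0f}" for u in range(277,307)))
# plane
hsv=cv2.cvtColor(s["img"],cv2.COLOR_RGB2HSV)
E
```

```text
172  102  105  104  103  105  105  103  164  171  172  174  171  171  168  168  162  161  160  157  152  154  155  153  156   76   79   81   -2    1   -1
173  105  104  107  105  100  102  141  162  160  167  168  167  162  168  167  156  153  154  152  152  151  151  150  149   77   80   79   78   -2    3
174  103  101  102  102  141  137  139  156  161  165  166  162  162  164  164  156  159  153  148  146  146  149  138   79   79   80   80   79   80    0
175  101  105  103  139  140  140  142  137  140  159  159  158  157  162  159  155  152  148  150  145  139  139  136  133   80   80   80   81   79   76
176  103  106  103  nan  138  141  138  138  139  136  159  155  156  156  155  148  145  146  143  139  139  138  134  137  137   79   77   79   79   80
177  105  103  103  133  139  139  136  133  137  138  138  151  154  154  152  146  143  144  140  139  139  137  139  138  138  136   78   83   79   79
178  103  103  101  130  130  132  140  137  138  nan  139  141  151  142  144  140  141  134  137  141  140  138  136  139  136  137  134   81   77   82
179  103  108  100  10
[... 971 characters left out ...]
 131  132  129  124   90   93   91   92   92   96   96  105  100  105  102  107  104
186   99  100  103  106   97   99  101   93   98   93   88   93  130  131  127   91   94   90   91   91   92   92   92   95   98  101  103  105  102  102
187  100  102  108   98  107   93   96   95   92   94   90   92   95   93   91   93   92   92   87   92   93   91   91   92   92   97   97  100  104  105
188   99  104  104  105  104  103   92   91   88   90   93   90   91   90   91   90   91   90   92   92   91   92   90   91   89   93   93   99  100  103
189  101  103  104  104  104  102  105   92   88   93   90   89   92   93   94   93   89   93   87   91   87   94   90   94   89   92   90  107  102  103
```

```bash
python3 - <<'E'
from sil import *
import pickle
s=pickle.load(open("scene4.pkl","rb")); C=cloud(s)
# top face polygon (pixels)
poly=np.array([(280.5,175.2),(283,174.3),(288.5,178),(292,179.5),(297,177),(301,175.5),(302.3,177.3),(291,183),(289,183.3)])
m=np.zeros(C.shape[:2],np.uint8); cv2.fillPoly(m,[np.round(poly*16).astype(np.int32)],1,shift=4)
P=C[m>0]; P=P[np.isfinite(P[:,2])]; 
for _ in range(4):
    A=np.c_[P[:,0]-540,P[:,1]+8,np.ones(len(P))]; c,_,_,_=np.linalg.lstsq(A,P[:,2],rcond=None); r=P[:,2]-A@c; P=P[abs(r)<4]
sd=r.std(); cov=np.linalg.inv(A.T@A)*sd**2
print(len(P),c,np.sqrt(np.diag(cov)))
E
```

```text
77 [5.26892250e-02 2.64220638e-02 1.37880330e+02] [0.01732803 0.01738169 0.3081967 ]
```

```bash
python3 - <<'E'
from sil import *
import pickle
from scipy.optimize import least_squares
s=pickle.load(open("scene4.pkl","rb"))
L=[(280,178),(281.05,179),(282.1,180),(283.15,181),(284.2,182),(285.1,183),(285.95,184),(287.0,185),(288.14,186)]
Rr=[(290.85,186),(292.8,185),(294.8,184),(296.9,183),(298.6,182),(300.25,181),(301.75,180)]
M=np.array([[0.037,0.0097,-.9993],[.004,1,.01],[.999,-.004,.037]]).T  # cols tool x,y,z
B=np.c_[M[:,2],M[:,1],-M[:,0]]  # insert axes x=jaw, y, z up
def res(p,tx,ty,full=False,z=127.2):
    Q=R.from_euler("ZYX",[p[2],ty,tx]).as_matrix()
    c=lambda a,b,h=0:Q@np.array([a,b,h])+[p[0],p[1],z]
    k=proj(s,[c(22,-22),c(22,22),c(-22,22)])
    def d(pts,a,b):
        n=np.array([b[1]-a[1],a[0]-b[0]]);n/=np.linalg.norm(n); return (np.array(pts)-a)@n
    return np.r_[d(L,k[0],k[1]),d(Rr,k[1],k[2]),(k[0][0]-279.55)*1.5,(k[2][0]-302.9)*1.]
for tx,ty in ((0,0),(.01,-.037),(.03,-.05),(0,.02),(-.03,0),(-.03,.03)):
    r=least_squares(res,[541,-8,0],args=(tx,ty)); print(tx,ty,np.round(r.x,3),"deg",round(np.degrees(r.x[2]),2),"cost",round(r.cost,2))
r=least_squares(lambda p:res(p[:3],p[3],p[4]),[541,-8,0,0,0]);print(np.round(r.x,3),r.cost)
E
```

```text
0 0 [ 5.39521e+02 -9.06100e+00 -3.70000e-02] deg -2.1 cost 0.27
0.01 -0.037 [ 5.39957e+02 -8.80500e+00 -2.80000e-02] deg -1.63 cost 0.56
0.03 -0.05 [ 5.40177e+02 -8.45200e+00 -3.30000e-02] deg -1.87 cost 0.72
0 0.02 [ 5.39317e+02 -9.11000e+00 -4.30000e-02] deg -2.45 cost 0.17
-0.03 0 [ 5.39415e+02 -9.52100e+00 -2.60000e-02] deg -1.49 cost 0.27
-0.03 0.03 [ 5.3911e+02 -9.5960e+00 -3.6000e-02] deg -2.05 cost 0.13
[ 5.387e+02 -9.716e+00 -4.800e-02 -3.200e-02  7.400e-02] 0.05616469745732772
```

```bash
python3 -m inch '[20,6,-0.7,0,0.1, 0,0,0,0,0.1]'; python3 nav.py 541 -5 200 -0.2
python3 - <<'E'
from h import *
import pickle
s=snapshot("scene"); pickle.dump(s,open("scene5.pkl","wb"))
im=s["img"][155:205,265:320][:,:,::-1]; im=cv2.resize(im,None,fx=12,fy=12,interpolation=cv2.INTER_NEAREST); cv2.imwrite("pics/z5.png",im)
E
```

```text
time_s: 6.7
tool_pos: [538.1, 5.1, 200.4]
tcp_rot: [0.285, 1.533, 0.284]
force: [0.7, -0.0, -2.0]
grip_width: 0.237
t 6.7 pos [538.1   5.1 200.4] grip 0.237 F [ 0.7 -0.  -2. ] q [-0.18  0.08  2.01  0.02  1.01 -0.19]
tool axes x [ 0.0359  0.0105 -0.9993]  y [0.001 1.    0.011]  z [ 0.999 -0.001  0.036]  jaw yaw -0.06
shift in tool axes [  0.4 -10.1   2.9]
turn about tool x: 0.14  (tool x down: world yaw +-0.14)
new z [ 0.999 -0.003  0.036] shift in final axes [  0.4 -10.1   2.9]
```

View pics/z5.png

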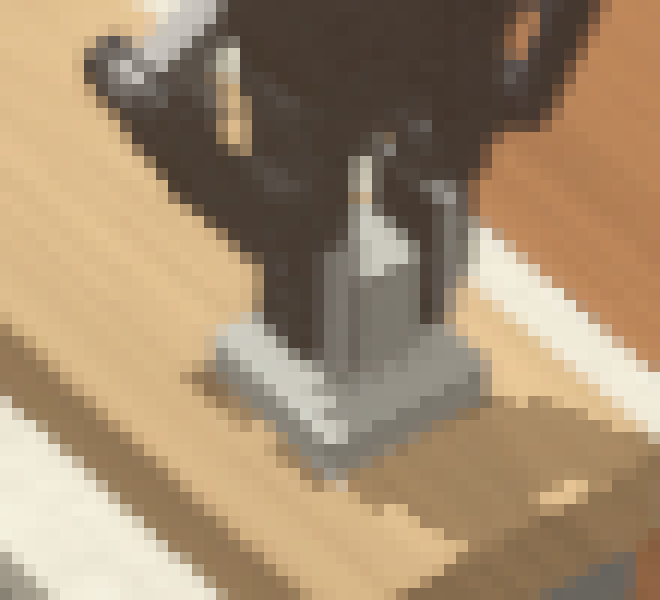

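```bash
cat > lines.py <<'E'
from sil import *
import pickle,sys
from scipy.optimize import least_squares
def edges(s,z,ty,tx,g,inset=.12,ref=None):
    S=cv2.cvtColor(s["img"],cv2.COLOR_RGB2HSV)[...,1].astype(np.float32)
    p=np.array([*g,0.0]); 
    for it in range(6):
        Q=R.from_euler("ZYX",[p[2],ty,tx]).as_matrix(); c=lambda a,b,h=0:Q@np.array([a,b,h])+[p[0],p[1],z]
        E=[((22,-22),(22,22)),((22,22),(-22,22))]; obs=[]
        for k,(a,b) in enumerate(E):
            qa,qb=proj(s,[c(*a),c(*b)]); n=np.array([-(qb-qa)[1],(qb-qa)[0]]);n/=np.linalg.norm(n)
            if n[1]<0:n=-n
            for t in np.linspace(inset,1-inset,16):
                o=qa*(1-t)+qb*t; dd=np.arange(-3.,3.01,.1); pts=(o+dd[:,None]*n).astype(np.float32)
                v=cv2.remap(S,pts[:,:1],pts[:,1:],cv2.INTER_LINEAR).ravel()
                fg=30; bg=np.median(v[-12:]); th=(fg+bg)/2
                i=np.where((v[:-1]<th)&(v[1:]>=th))[0]
                if len(i): j=i[np.argmin(abs(dd[i]))]; obs.append((k,o+n*dd[j]))
        def res(pp):
            Q=R.from_euler("ZYX",[pp[2],ty,tx]).as_matrix(); c=lambda a,b,h=0:Q@np.array([a,b,h])+[pp[0],pp[1],z]
            out=[]
            k3=proj(s,[c(22,-22),c(22,22),c(-22,22)])
            for k,o in obs:
                a,b=k3[k],k3[k+1]; n=np.array([b[1]-a[1],a[0]-b[0]]);n/=np.linalg.norm(n); out.append((o-a)@n)
            return np.array(out)
        r=least_squares(res,p,loss="soft_l1",f_scale=.3); p=r.x
    return p,len(obs),np.sqrt(np.mean(res(p)**2))
E
python3 - <<'E'
from lines import *
from edge import *
for f,z,g in (("scene4.pkl",127.2,(540,-9)),("scene5.pkl",106.6,(539,0))):
    s=pickle.load(open(f,"rb"))
    for ty in (0,-.036): 
        p,n,e=edges(s,z,ty,.01,g); print(f,ty,np.round(p,2),"deg",round(np.degrees(p[2]),2),n,round(e,2))
s=pickle.load(open("scene5.pkl","rb"))
for pts,nm in ((rect(0,0,380,90,24),"outline"),(np.vstack([rect(0,0,380,90,24,"abc")]),"abc"),(np.vstack([rect(0,0,380,90,24,"ab"),rect(0,0,380,90,0,"b")]),"ab")):
  for f in ("scene0.pkl","scene4.pkl","scene5.pkl"):
    s=pickle.load(open(f,"rb")); print(nm,f,np.round(efit(s,pts,(540,-133,1.57),80,rng=3),3))
E
```

```text
scene4.pkl 0 [ 5.3959e+02 -8.9700e+00 -4.0000e-02] deg -2.47 32 0.13
scene4.pkl -0.036 [ 5.4011e+02 -8.9800e+00 -3.0000e-02] deg -1.86 32 0.18
scene5.pkl 0 [ 5.3846e+02  9.5000e-01 -2.0000e-02] deg -1.26 32 0.1
scene5.pkl -0.036 [ 5.3892e+02  1.0200e+00 -1.0000e-02] deg -0.52 32 0.16
outline scene0.pkl [ 540.199 -132.245    1.569  165.531]
outline scene4.pkl [ 539.996 -132.27     1.568  144.876]
outline scene5.pkl [ 540.158 -132.131    1.568  149.962]
abc scene0.pkl [ 540.163 -132.209    1.569  190.83 ]
abc scene4.pkl [ 540.109 -132.347    1.569  162.572]
abc scene5.pkl [ 540.158 -132.186    1.569  169.317]
ab scene0.pkl [ 539.894 -132.464    1.568  155.552]
ab scene4.pkl [ 540.01  -132.42     1.568  135.835]
ab scene5.pkl [ 539.983 -132.552    1.568  140.8  ]
```

```bash
python3 -m inch '[0,-3.4,1.6,0,0.1, 0,0,0,0,0.1]'; python3 nav.py 541 -5 200 -0.2
python3 - <<'E'
from lines import *
s=snapshot("scene"); pickle.dump(s,open("scene6.pkl","wb")); o=get_obs(); 
z=127.2+o["tool_pos"][2]-221; print(o["tool_pos"],o["dq"].round(3))
for ty in (0,-.036): 
        p,n,e=edges(s,z,ty,.01,(539,0)); print(ty,np.round(p,2),"deg",round(np.degrees(p[2]),2),n,round(e,2))
im=s["img"][155:205,265:320][:,:,::-1]; im=cv2.resize(im,None,fx=12,fy=12,interpolation=cv2.INTER_NEAREST); cv2.imwrite("pics/z6.png",im)
E
```

```text
time_s: 7.0
tool_pos: [541.8, 1.4, 204.0]
tcp_rot: [0.209, 1.527, 0.209]
force: [-0.1, 0.0, -2.1]
grip_width: 0.237
t 7.0 pos [541.8   1.4 204. ] grip 0.237 F [-0.1  0.  -2.1] q [-0.19  0.08  2.    0.02  1.01 -0.2 ]
tool axes x [ 0.0425  0.009  -0.9991]  y [-0.     1.     0.009]  z [ 0.999 -0.     0.043]  jaw yaw -0.01
shift in tool axes [ 3.9 -6.4 -0.9]
turn about tool x: 0.19  (tool x down: world yaw +-0.19)
new z [ 0.999 -0.003  0.042] shift in final axes [ 3.9 -6.4 -0.9]
[541.80080882   1.41429389 204.09249082] [0.002 0.001 0.004 0.001 0.002 0.001]
0 [ 5.4268e+02 -2.8800e+00 -2.0000e-02] deg -1.12 32 0.12
-0.036 [543.19  -2.81  -0.  ] deg -0.25 32 0.15
```

View pics/z6.png

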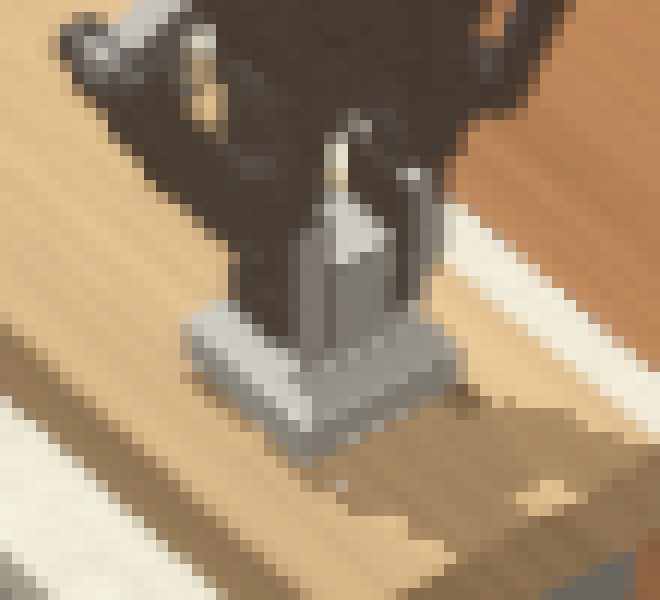

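```bash
cat > chk.py <<'E'
from lines import *
s=snapshot("scene"); pickle.dump(s,open("last.pkl","wb")); o=get_obs(); M=R.from_euler("xyz",o["tcp_rot"]).as_matrix()
z=o["tool_pos"][2]-93.8; print("t",o["time_s"],"pos",o["tool_pos"].round(1),"F",o["force"].round(1),"tilt",M[:,0].round(3),"dq",o["dq"].round(3)[:3],"zbot",round(z,1))
for ty in (0,-M[0,0]): 
        p,n,e=edges(s,z,ty,M[1,0],(540,-2)); print(" ins",np.round(p[:2],2),"deg",round(np.degrees(p[2]),2),n,round(e,2)," need dx,dy",np.round([540.4-p[0],-2.5-p[1]],2))
E
python3 -m inch '[6,0.4,-3,0,0.1, 0,0,0,0,0.1]'; python3 chk.py
```

```text
time_s: 7.3
tool_pos: [539.0, 1.7, 198.0]
tcp_rot: [0.203, 1.527, 0.203]
force: [0.2, 0.4, -3.2]
grip_width: 0.238
t 7.35 pos [539.4   1.6 198.5] F [ 0.4 -0.8 -2.3] tilt [ 0.044  0.009 -0.999] dq [ 0.001 -0.001 -0.013] zbot 104.7
 ins [540.2   -2.89] deg -1.26 32 0.09  need dx,dy [0.2  0.39]
 ins [540.8   -2.84] deg -0.05 32 0.1  need dx,dy [-0.4   0.34]
```

```bash
python3 -m inch '[6,0.3,-0.4,0,0.1, 0,0,0,0,0.1]'; python3 chk.py
```

```text
time_s: 7.6
tool_pos: [539.3, 1.8, 192.6]
tcp_rot: [0.188, 1.526, 0.187]
force: [-1.0, -0.0, -2.4]
grip_width: 0.241
t 7.65 pos [539.6   1.7 193.1] F [-0.2  0.6 -1.8] tilt [ 0.046  0.008 -0.999] dq [ 0.002 -0.005 -0.009] zbot 99.3
 ins [539.06  -4.27] deg 0.07 32 0.09  need dx,dy [1.34 1.77]
 ins [539.81  -4.27] deg 1.04 32 0.1  need dx,dy [0.59 1.77]
```

```bash
python3 -m inch '[7,0,-0.3,0,0.1, 0,0,0,0,0.1]'; python3 chk.py|head -1; python3 -m inch '[4,0,0,0,0.1, 0,0,0,0,0.1]'; python3 chk.py | head -1
```

```text
time_s: 7.9
tool_pos: [540.2, 1.7, 186.5]
tcp_rot: [0.168, 1.523, 0.168]
force: [0.1, -0.9, -0.3]
grip_width: 0.233
t 7.95 pos [540.2   1.7 186.5] F [-1.1 -0.5  1. ] tilt [ 0.047  0.008 -0.999] dq [ 0.001 -0.003 -0.   ] zbot 92.7
time_s: 8.2
tool_pos: [540.7, 1.5, 186.7]
tcp_rot: [0.173, 1.526, 0.173]
force: [-0.5, 0.1, -2.9]
grip_width: 0.235
t 8.25 pos [540.8   1.4 186.4] F [-1.5  1.3  2.7] tilt [ 0.045  0.007 -0.999] dq [-0.001  0.007  0.004] zbot 92.6
```

```bash
python3 -m inch '[6,0,0,0,0.1]'; python3 -m inch '[8,0,0,0,0.1]'; python3 - <<'E'
from h import *
s=snapshot("scene"); 
im=s["img"][155:205,265:320][:,:,::-1]; im=cv2.resize(im,None,fx=12,fy=12,interpolation=cv2.INTER_NEAREST); cv2.imwrite("pics/z7.png",im)
print(get_obs()["force"])
E
```

```text
time_s: 8.38
tool_pos: [541.6, 1.0, 185.8]
tcp_rot: [0.155, 1.53, 0.155]
force: [-23.1, -1.2, 47.4]
grip_width: 0.234
time_s: 8.5
tool_pos: [542.1, 0.9, 185.8]
tcp_rot: [0.197, 1.536, 0.198]
force: [-27.7, 1.8, 52.0]
grip_width: 0.242
[-23.78425656   0.53492214  41.61050992]
```

View pics/z7.png

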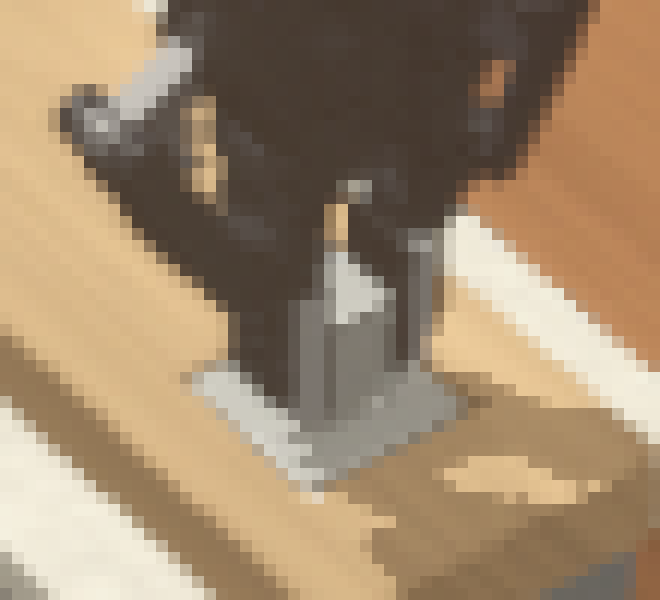

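```bash
python3 -m inch '[0,0,0,0,0.1, 0,0,0,0,0.6, 0,0,0,0,0.6, -10,0,0,0,0.7, -60,0,0,0,0.8]'; python3 nav.py 541 -278 260 0
python3 - <<'E'
from h import *
s=snapshot("scene"); 
im=s["img"][135:205,265:340][:,:,::-1]; im=cv2.resize(im,None,fx=9,fy=9,interpolation=cv2.INTER_CUBIC); cv2.imwrite("pics/z8.png",im)
E
```

```text
time_s: 9.18
tool_pos: [537.5, 0.8, 251.6]
tcp_rot: [0.321, 1.544, 0.322]
force: [1.3, 0.0, 0.8]
grip_width: 0.801
t 9.18 pos [537.5   0.8 251.6] grip 0.801 F [1.3 0.  0.8] q [-0.19  0.02  1.97  0.01  1.12 -0.2 ]
tool axes x [ 0.0251  0.0084 -0.9996]  y [-0.001  1.     0.008]  z [1.    0.001 0.025]  jaw yaw 0.04
shift in tool axes [ -10.6 -278.7    3.5]
turn about tool x: 0.04  (tool x down: world yaw +-0.04)
new z [ 1.    -0.     0.025] shift in final axes [ -10.6 -278.7    3.7]
```

View pics/z8.png

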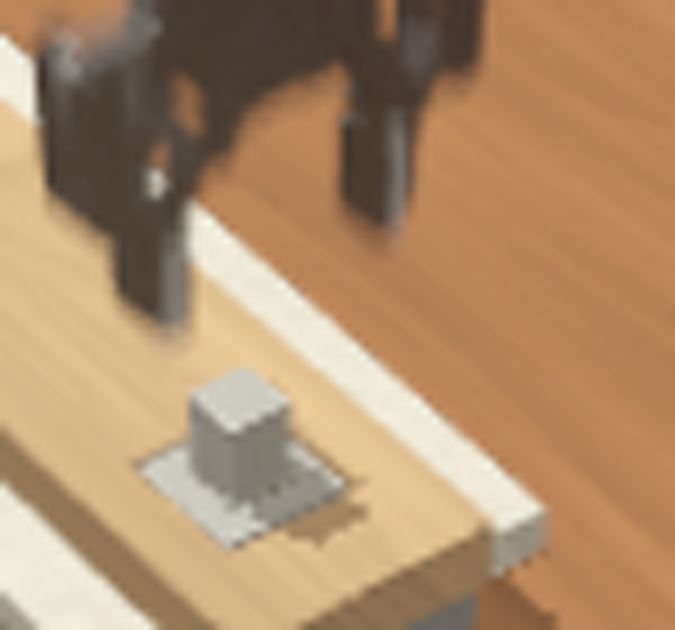

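```bash
python3 -m inch '[-8,-56,0,0,1, -4,-56,0,0,1, 0,-56,1,0,1, 0,-56,1,0,1, 0,-52,1,0,1, 0,0,0,0,1]'; python3 nav.py 541 -278.7 190 -0.2
python3 - <<'E'
from ov import *
import pickle
for n in ("scene","top"):
    s=snapshot(n); pickle.dump(s,open(n+"9.pkl","wb")); b=efit(s,rect(0,0,380,90,24),(541,-134,1.568),80,rng=4); print(n,np.round(b,3))
    C=cloud(s)
    save(s,n+"9.png",(210,100,340,210) if n=="scene" else (270,190,450,290),5 if n=="scene" else 4)
    b2=b[:2]+130*np.array([np.cos(b[2]),np.sin(b[2])]); 
    d=np.hypot(C[...,0]-b2[0],C[...,1]-b2[1]); m=(abs(C[...,0]-b2[0])<19)&(abs(C[...,1]-b2[1])<19)
    z=C[...,2]; pl=m&(z<112)&(z>85); po=m&(z>125)
    ring=(abs(C[...,0]-b2[0])<40)&(abs(C[...,1]-b2[1])<40)&~((abs(C[...,0]-b2[0])<26)&(abs(C[...,1]-b2[1])<26))&(z>95)
    print(" plate z",np.median(z[pl]),pl.sum(),"post top",np.median(z[po]),"plank",np.median(z[ring]))
E
```

```text
time_s: 9.98
tool_pos: [548.9, -284.7, 282.8]
tcp_rot: [-0.037, 1.511, -0.032]
force: [-0.2, 0.4, -0.5]
grip_width: 1.001
t 9.97 pos [ 548.9 -284.7  282.8] grip 1.001 F [-0.2  0.4 -0.5] q [-0.65  0.16  1.77  0.04  1.17 -0.67]
tool axes x [ 0.0599 -0.0019 -0.9982]  y [-0.005  1.    -0.002]  z [0.998 0.005 0.06 ]  jaw yaw 0.32
shift in tool axes [ 92.1   6.2 -13.4]
turn about tool x: 0.52  (tool x down: world yaw +-0.52)
new z [ 0.998 -0.004  0.06 ] shift in final axes [ 92.1   6.1 -13.4]
scene [ 541.132 -132.527    1.558  162.473]
 plate z 104.18640440687795 99 post top 132.51263849883736 plank 103.04150605953731
top [ 542.632 -134.194    1.563  151.83 ]
 plate z 102.62955477839955 96 post top 133.0720847155519 plank 103.15887077537172
```

View pics/scene9.png

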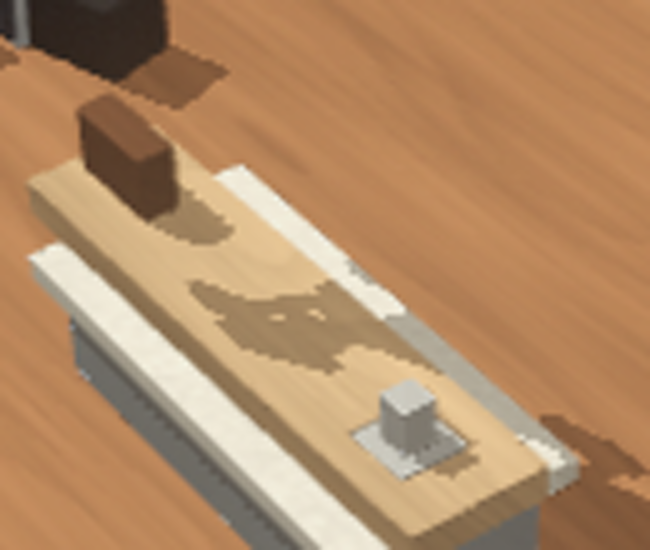

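View pics/top9.png

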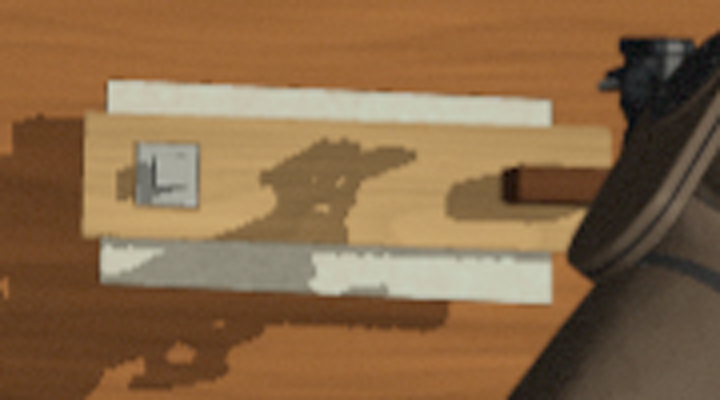

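```bash
cat > tilt.py <<'E'
from h import *
o=get_obs(); M=R.from_euler("xyz",o["tcp_rot"]).as_matrix(); print("   tilt",M[:2,0].round(4),"pos",o["tool_pos"].round(1),"q",o["joint_positions"].round(4),"t",round(o["time_s"],2))
E
python3 tilt.py; python3 -m inch '[0,0,0,0,1, 0,0,0,0,1]'>/dev/null; python3 tilt.py;  python3 -m inch '[-60,0,0,0,1]'>/dev/null; python3 tilt.py;  python3 -m inch '[0,0,0,0,1]'>/dev/null; python3 tilt.py;python3 -m inch '[0,0,0,0,1]'>/dev/null; python3 tilt.py;  python3 -m inch '[10,0,0,0,1,10,0,0,0,1,10,0,0,0,1,10,0,0,0,1,10,0,0,0,1]'>/dev/null; python3 tilt.py;python3 -m inch '[0,0,0,0,1]'>/dev/null; python3 tilt.py
```

```text
tilt [ 0.0591 -0.0001] pos [ 549.  -281.5  282.5] q [-0.6484  0.1583  1.7686  0.0388  1.1678 -0.6714] t 10.07
   tilt [0.0589 0.0008] pos [ 549.3 -278.8  282.4] q [-0.6446  0.1564  1.7708  0.0392  1.168  -0.6709] t 10.32
   tilt [0.0481 0.0092] pos [ 544.1 -276.2  336.1] q [-0.6465  0.1069  1.7259  0.0379  1.2761 -0.6702] t 10.45
   tilt [0.0585 0.0016] pos [ 546.1 -276.3  343.6] q [-0.6447  0.1011  1.7187  0.0381  1.2762 -0.67  ] t 10.57
   tilt [0.0575 0.0025] pos [ 546.  -275.1  342.8] q [-0.6433  0.1006  1.7206  0.0382  1.276  -0.6699] t 10.7
   tilt [0.0534 0.0057] pos [ 548.3 -273.6  286.2] q [-0.639   0.1488  1.7723  0.0393  1.1813 -0.6704] t 11.32
   tilt [0.051  0.0073] pos [ 547.9 -273.4  284.4] q [-0.639   0.1503  1.7739  0.0393  1.181  -0.6704] t 11.45
```

```bash
python3 -m inch '[-60,0,0,0,1,10,0,0,0,1,10,0,0,0,1,10,0,0,0,1,10,0,0,0,1,10,0,0,0,1,10,0,0,0,1]'>/dev/null; python3 tilt.py;  python3 -m inch '[-60,0,0,0,1,8,0,0,0,1,8,0,0,0,1,8,0,0,0,1,8,0,0,0,1,8,0,0,0,1,8,0,0,0,1,8,0,0,0,1]'>/dev/null; python3 tilt.py
```

```text
tilt [0.0504 0.0079] pos [ 547.9 -273.5  281.4] q [-0.6391  0.1535  1.7759  0.0394  1.1766 -0.6703] t 12.32
   tilt [0.0426 0.0137] pos [ 546.4 -272.3  276.2] q [-0.6391  0.1577  1.7809  0.0394  1.1772 -0.6704] t 13.32
```

```bash
python3 -m inch '[-8,0,0,0,1,-8,0,0,0,1,-8,0,0,0,1,-8,0,0,0,1]'>/dev/null; python3 tilt.py;  python3 -m inch '[-62,0,0,0,1,-62,0,0,0,1]'>/dev/null; python3 tilt.py; python3 -m inch '[5,0,0,0,1,5,0,0,0,1,5,0,0,0,1,5,0,0,0,1,5,0,0,0,1,5,0,0,0,1]'>/dev/null; python3 tilt.py;python3 -m inch '[20,0,0,0,1,20,0,0,0,1,20,0,0,0,1]'>/dev/null; python3 tilt.py;
```

```text
tilt [0.0426 0.0137] pos [ 545.  -272.8  310.2] q [-0.6412  0.1267  1.7517  0.0386  1.2374 -0.67  ] t 13.82
   tilt [0.0342 0.02  ] pos [ 538.6 -273.8  431.2] q [-0.6489  0.0541  1.6119  0.0368  1.4605 -0.6692] t 14.07
   tilt [0.0396 0.0159] pos [ 540.  -273.4  403.6] q [-0.647   0.0635  1.6507  0.0371  1.4055 -0.6693] t 14.82
   tilt [0.0399 0.0157] pos [ 542.5 -272.4  339.8] q [-0.6432  0.1014  1.7251  0.0379  1.2928 -0.6697] t 15.2
```

```bash
python3 -m inch '[0,0,0,0,1]'>/dev/null; python3 tilt.py; python3 -m inch '[10,0,0,0,1,10,0,0,0,1,10,0,0,0,1,10,0,0,0,1,10,0,0,0,1,0,0,0,0,1]'>/dev/null; python3 tilt.py;  python3 -m inch '[-62,0,0,0,1,0,0,0,0,1,15,0,0,0,1,15,0,0,0,1,15,0,0,0,1,0,0,0,0,1]'>/dev/null; python3 tilt.py; python3 -m inch '[-62,0,0,0,1,0,0,0,0,1,10,0,0,0,1,10,0,0,0,1,10,0,0,0,1,10,0,0,0,1,10,0,0,0,1,0,0,0,0,1]'>/dev/null; python3 tilt.py
```

```text
tilt [0.035  0.0193] pos [ 541.6 -271.7  336. ] q [-0.643   0.1038  1.7293  0.0379  1.2923 -0.6697] t 15.32
   tilt [0.0367 0.0181] pos [ 543.9 -271.   283.6] q [-0.6398  0.1477  1.778   0.0391  1.1975 -0.6702] t 16.07
   tilt [0.0315 0.0219] pos [ 542.3 -270.4  294.9] q [-0.6406  0.1367  1.7691  0.0387  1.2239 -0.67  ] t 16.82
   tilt [0.0213 0.0296] pos [ 540.2 -269.2  297. ] q [-0.6411  0.1345  1.7677  0.0385  1.2403 -0.6699] t 17.82
```

```bash
python3 -m inch '[-62,0,0,0,1,0,0,0,0,1,10,0,0,0,1,10,0,0,0,1,10,0,0,0,1,10,0,0,0,1,10,0,0,0,1,0,0,0,0,1]'>/dev/null; python3 tilt.py; python3 -m inch '[-62,0,0,0,1,0,0,0,0,1,10,0,0,0,1,10,0,0,0,1,10,0,0,0,1,10,0,0,0,1,10,0,0,0,1,0,0,0,0,1]'>/dev/null; python3 tilt.py; python3 nav.py 540.4 -281 240 -0.5
```

```text
tilt [0.0148 0.0344] pos [ 538.7 -268.5  301.9] q [-0.6417  0.1299  1.7636  0.0383  1.257  -0.6698] t 18.82
   tilt [0.008  0.0395] pos [ 537.3 -267.8  306.6] q [-0.6422  0.1259  1.7594  0.0381  1.2737 -0.6697] t 19.82
t 19.82 pos [ 537.3 -267.8  306.6] grip 1.0 F [-0.1  0.6 -0.1] q [-0.64  0.13  1.76  0.04  1.27 -0.67]
tool axes x [ 0.008   0.0395 -0.9992]  y [-0.016  0.999  0.039]  z [1.    0.016 0.009]  jaw yaw 0.91
shift in tool axes [ 66.  -15.9   2.4]
turn about tool x: 1.41  (tool x down: world yaw +-1.41)
new z [ 1.    -0.009  0.008] shift in final axes [ 66.  -15.8   2.7]
```

```bash
python3 -m inch '[20,-15,2.7,1.4,1, 20,0,0,0,1, 20,0,0,0,1, 0,0,0,0,1]'>/dev/null; python3 tilt.py; python3 nav.py 540 -280.4 186 -0.5
```

```text
tilt [0.0093 0.0391] pos [ 541.2 -280.   244.2] q [-0.6546  0.2022  1.7911  0.0399  1.1651 -0.6629] t 20.32
t 20.32 pos [ 541.2 -280.   244.2] grip 0.998 F [-0.3  0.9 -0.5] q [-0.65  0.2   1.79  0.04  1.17 -0.66]
tool axes x [ 0.0093  0.0391 -0.9992]  y [0.008 0.999 0.039]  z [ 1.    -0.008  0.009]  jaw yaw -0.46
shift in tool axes [58.2 -2.7 -1.7]
turn about tool x: 0.04  (tool x down: world yaw +-0.04)
new z [ 1.    -0.009  0.009] shift in final axes [58.2 -2.7 -1.7]
```

```bash
python3 -m inch '[18,-2.7,-1.7,0,1, 18,0,0,0,1, 18,0,0,0,1, 0,0,0,0,1]'>/dev/null; python3 tilt.py; python3 nav.py 540 -280.4 186 -0.5
python3 - <<'E'
from h import *
for n,c in (("scene",(200,70,320,190)),("top",(330,180,460,290))):
    s=snapshot(n); save(s,n+"11.png",c,5)
E
```

```text
tilt [0.0099 0.0387] pos [ 540.1 -280.2  187. ] q [-0.656   0.2655  1.8291  0.042   1.0631 -0.6697] t 20.82
t 20.82 pos [ 540.1 -280.2  187. ] grip 1.003 F [-0.8 -0.2 -1.2] q [-0.66  0.27  1.83  0.04  1.06 -0.67]
tool axes x [ 0.0099  0.0387 -0.9992]  y [0.007 0.999 0.039]  z [ 1.    -0.007  0.01 ]  jaw yaw -0.41
shift in tool axes [ 1.  -0.2 -0.1]
turn about tool x: 0.09  (tool x down: world yaw +-0.09)
new z [ 1.    -0.009  0.01 ] shift in final axes [ 1.  -0.2 -0.1]
```

View pics/scene11.png

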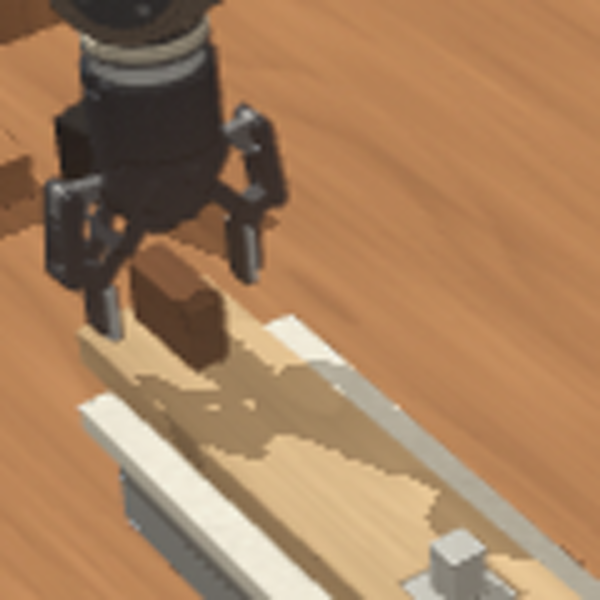

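Well aligned over the tail block, so I'm closing the gripper.

```bash
python3 -m inch '[0,0,0,0,0.1, 0,0,0,0,0.1, 0,0,0,0,0.1, 0,0,0,0,0.1, 0,0,0,0,0.1]' 60; python3 tilt.py
python3 - <<'E'
from ov import *
import pickle
for n in ("scene","top"):
    s=snapshot(n); pickle.dump(s,open(n+"12.pkl","wb"))
    print(n,"b",np.round(efit(s,rect(0,0,380,90,24,"abc" if n=="scene" else "abc"),(541,-134,1.562),80,rng=3),3),"riser",np.round(efit(s,rect(-165,0,330,150,80,"abcd"),(541,40,1.548),0,rng=3),3),"blade",np.round(efit(s,rect(0,0,4,40,128,"bd"),(637,241,1.55),0,yaw=False,rng=4),3))
E
```

```text
time_s: 21.55
tool_pos: [542.0, -281.9, 192.3]
tcp_rot: [1.119, 1.534, 1.114]
force: [1.3, -0.4, 0.1]
grip_width: 0.296
   tilt [0.016  0.0327] pos [ 542.  -281.9  192.3] q [-0.656   0.2611  1.8237  0.0408  1.0644 -0.6708] t 21.55
scene b [ 542.092 -132.886    1.569  182.965] riser [540.34   38.845   1.549 168.778] blade [632.97  240.361   1.55  189.034]
top b [ 543.265 -134.271    1.569  176.553] riser [541.334  42.077   1.544 154.392] blade [638.409 242.542   1.55  169.946]
```

```bash
python3 - <<'E'
from h import *
o=get_obs(); M=R.from_euler("xyz",o["tcp_rot"]).as_matrix(); print(M.round(4)); print("30mm",(M.T@(30*np.array([.0242,.9997,-.02]))).round(2), "turn now", o["force"].round(1))
E
python3 -m inch '[1.5,0,0,0,0.1, 0.5,10,0.3,0,0.1]' 80; python3 tilt.py;
```

```text
[[ 0.016   0.005   0.9999]
 [ 0.0327  0.9994 -0.0055]
 [-0.9993  0.0328  0.0158]]
30mm [ 1.59 29.96  0.55] turn now [0.5 0.4 0.9]
time_s: 21.9
tool_pos: [542.7, -272.9, 192.4]
tcp_rot: [1.088, 1.536, 1.083]
force: [1.0, -3.3, 0.1]
grip_width: 0.291
   tilt [0.0163 0.0307] pos [ 542.7 -272.9  192.4] q [-0.643   0.2532  1.8332  0.0393  1.0609 -0.6567] t 21.9
```

```bash
python3 -m inch '[1.5,25,0.5,0,0.1, 1.5,25,0.5,0,0.1, 1.5,25,0.5,0,0.1]'; python3 tilt.py
python3 - <<'E'
from h import *
s=snapshot("scene"); save(s,"s13.png",(200,90,400,290),3.5)
E
```

```text
time_s: 22.28
tool_pos: [545.7, -199.4, 192.7]
tcp_rot: [0.835, 1.54, 0.828]
force: [0.9, -5.4, 3.3]
grip_width: 0.291
   tilt [0.021  0.0228] pos [ 545.7 -199.4  192.7] q [-0.5342  0.1944  1.9033  0.0352  1.0378 -0.5445] t 22.27
```

View pics/s13.png

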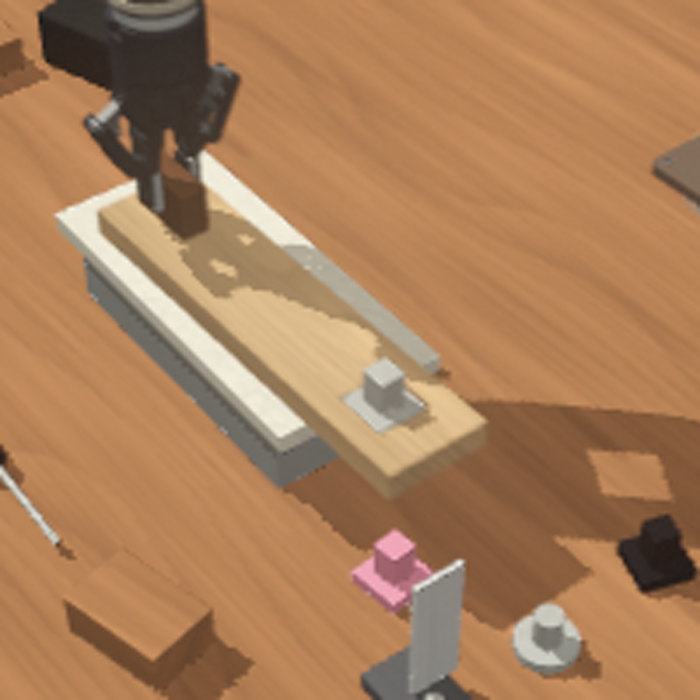

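```bash
cat > bq.py <<'E'
from ov import *
import pickle,sys
y0=float(sys.argv[1]); yaw=float(sys.argv[2])
for n in ("scene","top"):
    s=snapshot(n); pickle.dump(s,open(n+"B.pkl","wb"))
    b=efit(s,rect(0,0,380,90,24,"abc"),(543,y0,yaw),80,rng=6)
    e=b[:2]+190*np.array([np.cos(b[2]),np.sin(b[2])])
    over(s,[(rect(0,0,380,90,24),b,80)],(200,110,380,260) if n=="scene" else (190,180,400,290),f"B{n}{sys.argv[3]}.png",4 if n=="scene" else 3)
    print(n,np.round(b,3),"end",e.round(1))
E
python3 bq.py -52 1.56 a; python3 nav.py 543 -100 190 0
```

```text
scene [546.386 -47.821   1.568 185.243] end [546.9 142.2]
top [547.573 -48.585   1.566 164.884] end [548.5 141.4]
t 22.43 pos [ 545.6 -196.8  192.4] grip 0.292 F [-0.   5.1  6.4] q [-0.53  0.19  1.9   0.04  1.04 -0.55]
tool axes x [ 0.0196  0.03   -0.9994]  y [0.007 1.    0.03 ]  z [ 1.    -0.008  0.019]  jaw yaw -0.44
shift in tool axes [ 5.2 96.6 -3.4]
turn about tool x: -0.44  (tool x down: world yaw +0.44)
new z [ 1.   -0.    0.02] shift in final axes [ 5.2 96.7 -2.7]
```

View pics/Bscenea.png

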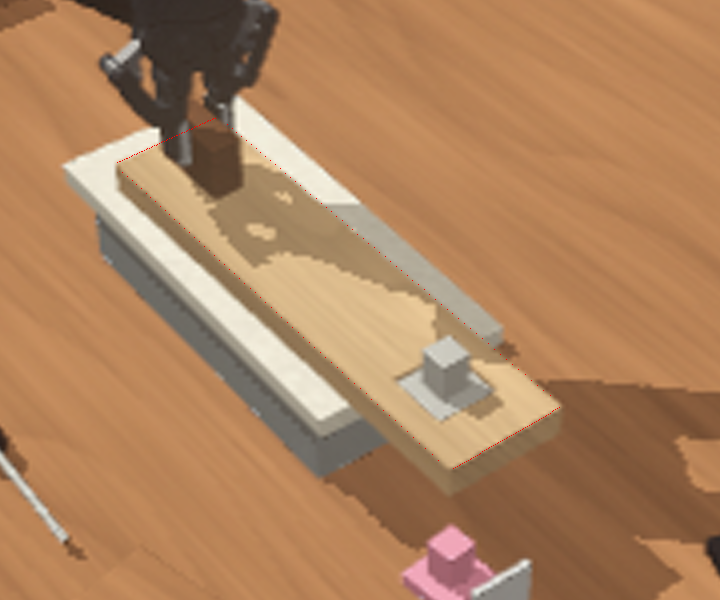

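```bash
python3 -m inch '[1.2,21,0,0,0.1, 1.2,21,0,0,0.1, 1.2,21,0,0,0.1, 1,15,0,0,0.1, 1,2,0,0,0.1, 0.5,0,0,0,0.1]'; python3 tilt.py; python3 bq.py 35 1.566 b
```

```text
time_s: 23.18
tool_pos: [548.9, -118.4, 194.7]
tcp_rot: [0.515, 1.54, 0.512]
force: [-1.3, -2.7, 4.4]
grip_width: 0.291
   tilt [0.0272 0.0153] pos [ 548.9 -118.4  194.7] q [-0.4011  0.1465  1.9544  0.029   1.0218 -0.4135] t 23.18
scene [549.204  30.288   1.565 178.562] end [550.4 220.3]
top [550.825  27.21    1.574 152.839] end [550.1 217.2]
```

View pics/Bsceneb.png

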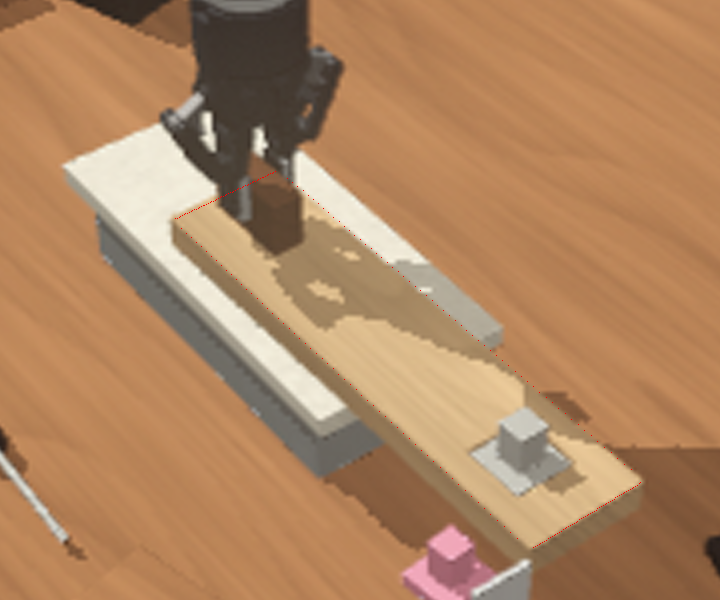

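View pics/Btopb.png

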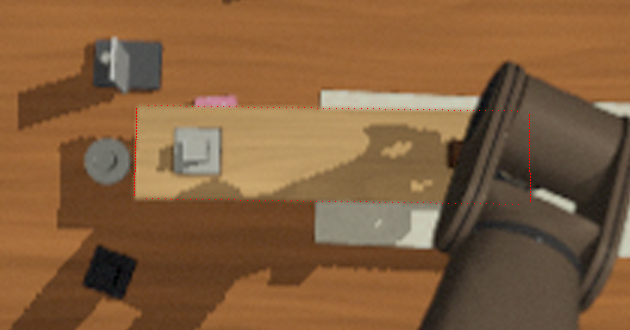

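```bash
python3 -m inch '[4,0,0,0,0.1]'; python3 -m inch '[4,0,0,0,0.1]';python3 -m inch '[3,0,0,0,0.1]'; python3 tilt.py; python3 bq.py 29 1.566 c
```

```text
time_s: 23.4
tool_pos: [549.4, -119.1, 192.5]
tcp_rot: [0.484, 1.54, 0.482]
force: [-4.4, -4.0, 21.9]
grip_width: 0.289
time_s: 23.52
tool_pos: [549.9, -119.2, 192.3]
tcp_rot: [0.555, 1.542, 0.553]
force: [-7.0, 0.2, 25.9]
grip_width: 0.29
time_s: 23.65
tool_pos: [550.0, -119.2, 192.3]
tcp_rot: [0.631, 1.543, 0.63]
force: [-4.3, -1.7, 14.7]
grip_width: 0.294
   tilt [0.0222 0.0162] pos [ 550.  -119.2  192.3] q [-0.4012  0.1542  1.9506  0.0276  1.0229 -0.4138] t 23.65
scene [549.895  28.803   1.575 179.589] end [549.1 218.8]
top [550.806  27.316   1.574 152.568] end [550.2 217.3]
```

```bash
python3 - <<'E'
from ov import *
import pickle
A={"scene":(300,245,345,300),"top":(215,185,260,220)}
for n in A:
    s=pickle.load(open(n+"B.pkl","rb"))
    x0,y0,x1,y1=A[n]; k=13
    cv2.imwrite(f"pics/g{n}.png",cv2.resize(s["img"][y0:y1,x0:x1,::-1],None,fx=k,fy=k,interpolation=cv2.INTER_NEAREST))
    q=proj(s,place(rect(0,0,4,40,128),637,241.5,1.547,0)); 
    for c in ((2,20,128),(2,-20,128),(-2,20,128),(-2,-20,128),(2,20,16),(2,-20,16),(-2,20,16),(-2,-20,16)):
        u=proj(s,place(np.array([c],float),637,241.5,1.547,0))[0]; print(n,c,u.round(1),"crop",((u-[x0,y0]+.5)*k).round())
E
```

```text
scene (2, 20, 128) [332.1 250.9] crop [424.  83.]
scene (2, -20, 128) [318.2 259. ] crop [243. 189.]
scene (-2, 20, 128) [331.  249.8] crop [409.  68.]
scene (-2, -20, 128) [317.  257.9] crop [228. 175.]
scene (2, 20, 16) [330.  281.2] crop [397. 477.]
scene (2, -20, 16) [317.  289.2] crop [227. 581.]
scene (-2, 20, 16) [329.  280.1] crop [383. 463.]
scene (-2, -20, 16) [315.9 288.1] crop [214. 567.]
top (2, 20, 128) [225.2 205.9] crop [139. 278.]
top (2, -20, 128) [226.1 192.1] crop [150.  98.]
top (-2, 20, 128) [226.6 205.9] crop [158. 278.]
top (-2, -20, 128) [227.5 192.1] crop [168.  99.]
top (2, 20, 16) [229.9 210.8] crop [200. 341.]
top (2, -20, 16) [230.6 198.2] crop [210. 178.]
top (-2, 20, 16) [231.2 210.8] crop [217. 342.]
top (-2, -20, 16) [231.9 198.2] crop [226. 178.]
```

View pics/gscene.png

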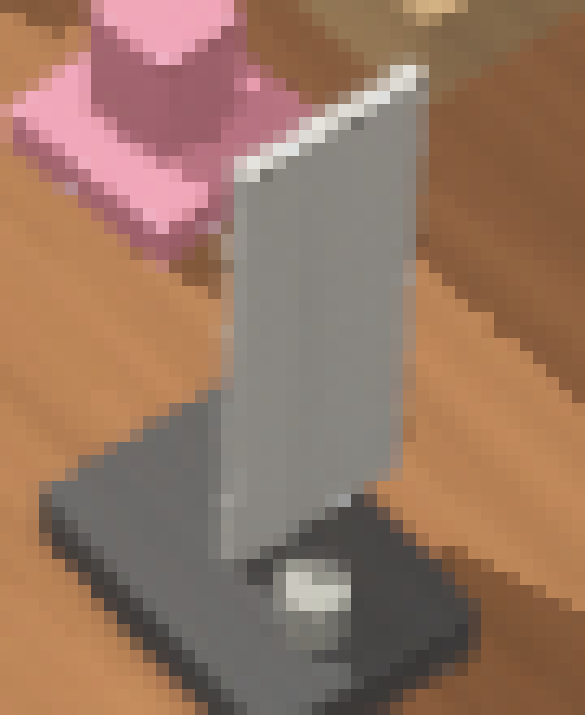

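View pics/gtop.png

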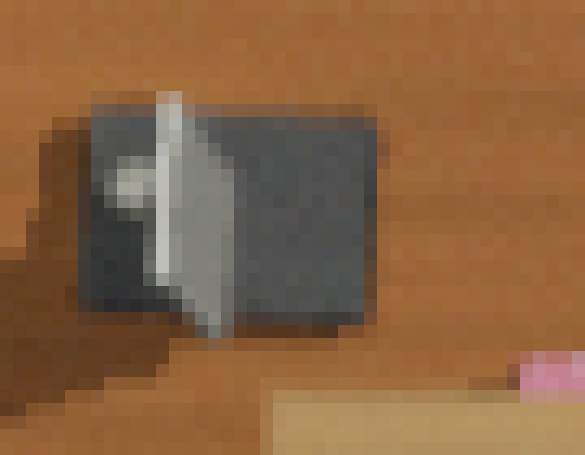

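```bash
python3 -m inch '[2.5,9,0,0,0.1, 2.5,9,0,0,0.1, 2.5,2,0,0,0.1, 3,0,0,0,0.1]'; python3 tilt.py; python3 bq.py 49 1.572 d
```

```text
time_s: 24.25
tool_pos: [553.3, -104.6, 192.5]
tcp_rot: [0.064, 1.543, 0.07]
force: [-4.2, -1.9, 15.9]
grip_width: 0.29
   tilt [0.0274 0.0019] pos [ 553.3 -104.6  192.5] q [-0.3707  0.1515  1.9532  0.0138  1.0122 -0.3838] t 24.25
scene [551.81   42.713   1.584 176.445] end [549.2 232.7]
top [552.471  41.167   1.589 146.524] end [549.  231.1]
```

```bash
python3 nav.py 549 -96 192.4 -0.8; python3 -m inch '[2.5,3,-2,0.7,0.1, 2.5,3,-2,0.7,0.1, 3,0,0,0,0.1]'; python3 nav.py 549 -96 192.4 -0.8; python3 bq.py 46 1.575 e
```

```text
t 24.35 pos [ 553.3 -104.5  192.6] grip 0.291 F [-3.1 -4.7 12.9] q [-0.37  0.15  1.95  0.01  1.01 -0.38]
tool axes x [ 0.0273  0.0022 -0.9996]  y [-0.006  1.     0.002]  z [1.    0.006 0.027]  jaw yaw 0.33
shift in tool axes [ 0.1  8.5 -4.3]
turn about tool x: 1.13  (tool x down: world yaw +-1.13)
new z [ 1.    -0.014  0.027] shift in final axes [ 0.1  8.5 -4.4]
time_s: 24.72
tool_pos: [551.7, -103.1, 192.5]
tcp_rot: [-0.291, 1.539, -0.303]
force: [-5.4, 1.4, 14.9]
grip_width: 0.293
t 24.73 pos [ 551.7 -103.1  192.5] grip 0.293 F [-5.4  1.4 14.9] q [-0.37  0.15  1.96  0.    1.   -0.36]
tool axes x [ 0.0301 -0.0094 -0.9995]  y [ 0.012  1.    -0.009]  z [ 0.999 -0.011  0.03 ]  jaw yaw -0.66
shift in tool axes [-0.   7.1 -2.7]
turn about tool x: 0.14  (tool x down: world yaw +-0.14)
new z [ 0.999 -0.014  0.03 ] shift in final axes [-0.   7.1 -2.8]
scene [552.299  43.442   1.573 177.647] end [552.  233.4]
top [553.626  41.944   1.571 147.241] end [553.5 231.9]
```

```bash
python3 -m inch '[1.5,6,-1,0.5,0.1, 1.5,5,-0.5,0.5,0.1, 3,0,0,0,0.1]'; python3 nav.py 549 -96 192.4 -0.8; python3 bq.py 50 1.57 f
```

```text
time_s: 25.2
tool_pos: [551.9, -96.0, 193.1]
tcp_rot: [-0.562, 1.534, -0.584]
force: [-3.2, -2.1, 11.3]
grip_width: 0.292
t 25.2 pos [551.9 -96.  193.1] grip 0.292 F [-3.2 -2.1 11.3] q [-0.35  0.14  1.96 -0.01  1.   -0.32]
tool axes x [ 0.0306 -0.0202 -0.9993]  y [ 0.022  1.    -0.02 ]  z [ 0.999 -0.022  0.031]  jaw yaw -1.24
shift in tool axes [ 0.6 -0.  -2.9]
turn about tool x: -0.44  (tool x down: world yaw +0.44)
new z [ 0.999 -0.014  0.031] shift in final axes [ 0.6 -0.  -2.9]
scene [554.456  50.127   1.556 180.258] end [557.3 240.1]
top [535.643  48.362   1.568  89.953] end [536.2 238.4]
```

```bash
python3 -m inch '[4,0,-0.3,0,0.1, 4,0,-0.3,0,0.1]'; sed -i 's/(543,y0,yaw)/(float(sys.argv[4]) if len(sys.argv)>4 else 543,y0,yaw)/' bq.py;  python3 bq.py 49 1.56 g 555; python3 nav.py 549 -96 192.4 -0.8
```

```text
time_s: 25.55
tool_pos: [552.5, -96.4, 192.3]
tcp_rot: [-0.559, 1.538, -0.581]
force: [-5.6, 0.1, 23.2]
grip_width: 0.291
scene [554.874  49.924   1.558 180.007] end [557.3 239.9]
top [556.242  48.705   1.553 150.471] end [559.7 238.7]
t 25.65 pos [552.5 -96.3 192.3] grip 0.291 F [-6.1 -1.  20.1] q [-0.35  0.15  1.96 -0.01  1.   -0.32]
tool axes x [ 0.0277 -0.0182 -0.9995]  y [ 0.022  1.    -0.018]  z [ 0.999 -0.022  0.028]  jaw yaw -1.24
shift in tool axes [-0.2  0.3 -3.5]
turn about tool x: -0.44  (tool x down: world yaw +0.44)
new z [ 1.    -0.014  0.028] shift in final axes [-0.2  0.3 -3.5]
```

View pics/Bsceneg.png

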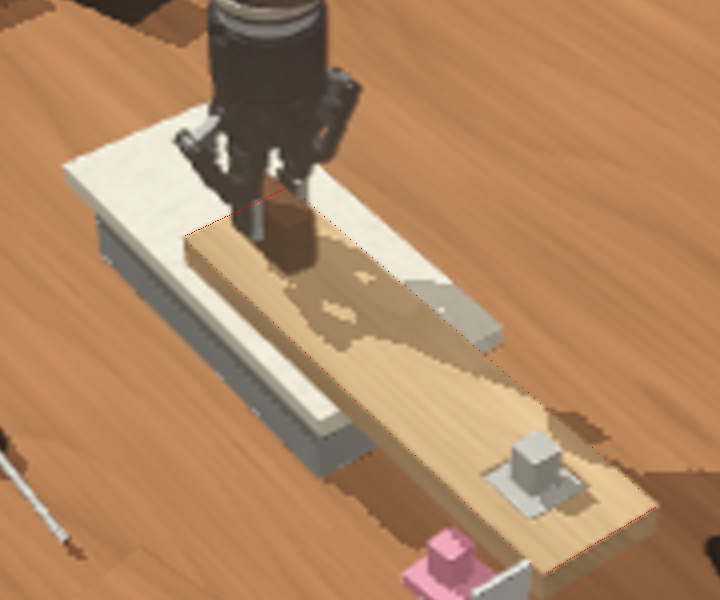

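View pics/Btopg.png

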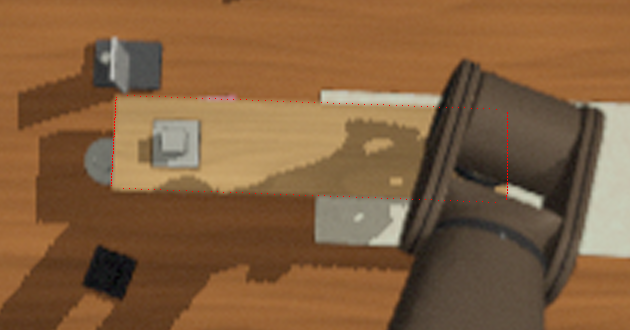

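```bash
python3 -m inch '[1.5,5,-0.5,0,0.1, 3,0,0,0,0.1]';  python3 bq.py 52 1.556 h 555; python3 - <<'E'
from ov import *
import pickle
# extend blade mid-plane and draw at plank top level
for n,c in (("scene",(290,210,390,300)),("top",(205,180,275,250))):
    s=pickle.load(open(n+"B.pkl","rb")); bl=(635.3,240.8,1.547) if n=="scene" else (637,239.6,1.547)
    over(s,[(seg([0,-20,128],[0,20,128],400),bl,0),(seg([0,0,104],[0,130,104],400),bl,0),(rect(0,0,4,40,128),bl,0)],c,f"fin_{n}.png",7)
E
```

```text
time_s: 25.9
tool_pos: [553.3, -93.3, 192.9]
tcp_rot: [-0.66, 1.534, -0.678]
force: [-3.0, 0.1, 11.8]
grip_width: 0.291
scene [555.323  53.022   1.56  179.2  ] end [557.3 243. ]
top [556.756  51.184   1.558 150.757] end [559.2 241.2]
```

View pics/fin_scene.png

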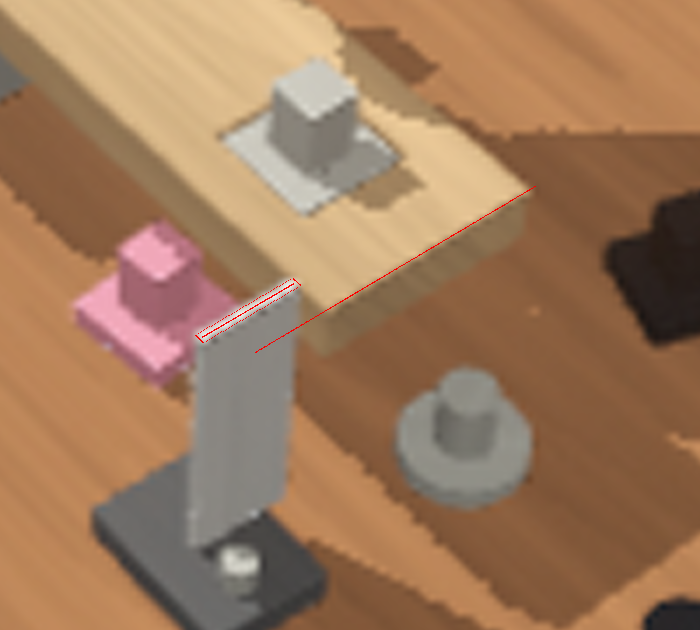

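View pics/fin_top.png

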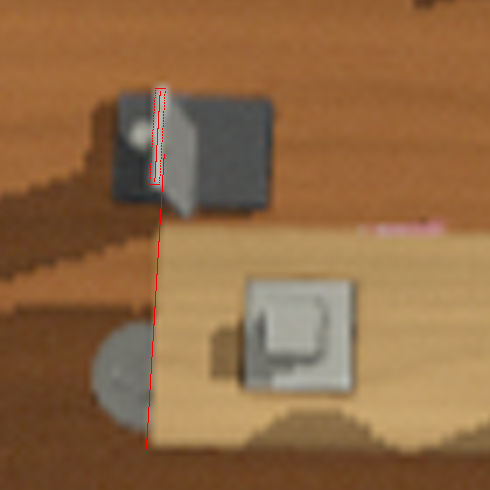

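```bash
python3 -m inch '[3,0,-0.3,0,0.1, 3,0,0,0,0.1]';  python3 bq.py 52 1.556 i 555; python3 tilt.py; python3 - <<'E'
from ov import *
import pickle
print(get_obs()["force"].round(1))
for n,c in (("scene",(290,210,390,300)),("top",(205,180,275,250))):
    s=pickle.load(open(n+"B.pkl","rb")); bl=(635.3,240.8,1.547) if n=="scene" else (637,239.6,1.547)
    over(s,[(seg([0,0,104],[0,130,104],400),bl,0)],c,f"fin2_{n}.png",7)
    C=cloud(s); b=(555.5,52,1.559); c,sn=np.cos(b[2]),np.sin(b[2]); dx=C[...,0]-b[0];dy=C[...,1]-b[1]; u=c*dx+sn*dy;v=-sn*dx+c*dy
    Z=C[...,2]
    for lo,hi in ((-120,-60),(-60,0),(0,60),(60,100),(155,185)):
        m=(u>lo)&(u<hi)&(abs(v)<35)&(Z>90)&(Z<112); print(n,lo,hi,round(float(np.mean(Z[m])),2),m.sum())
    m=(abs(u-130)<19)&(abs(v)<19)&(Z>88)&(Z<112); print("plate",np.median(Z[m]))
E
```

```text
time_s: 26.25
tool_pos: [553.8, -93.6, 192.2]
tcp_rot: [-0.701, 1.536, -0.717]
force: [-5.1, -0.3, 18.2]
grip_width: 0.288
scene [555.585  52.462   1.563 178.231] end [557.1 242.5]
top [556.83   51.176   1.557 150.83 ] end [559.4 241.2]
   tilt [ 0.0259 -0.0227] pos [553.8 -93.6 192.2] q [-0.344   0.1479  1.958  -0.015   1.0037 -0.3197] t 26.35
[-4.6 -1.4 16.4]
scene -120 -60 103.72 396
scene -60 0 103.49 421
scene 0 60 103.39 459
scene 60 100 103.4 324
scene 155 185 103.7 278
plate 104.3240610663463
top -120 -60 103.4 395
top -60 0 103.31 500
top 0 60 103.27 494
top 60 100 103.38 330
top 155 185 103.35 245
plate 103.31591729928618
```

View pics/fin2_scene.png

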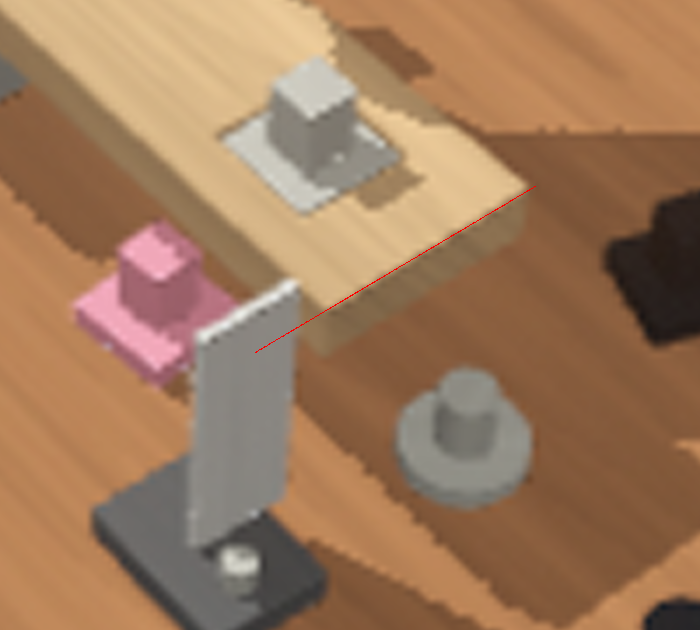

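The plank is flat, with its end level with the blade. The insert is flush, and the gripper holds the tail with about 16 N of downward push. I'm handing it in.

```bash
python3 -c "
from plant import close_job,get_obs
print(close_job()); o=get_obs(); print(o['time_s'],o['tool_pos'].round(1),o['force'].round(1))"
```

```text
the job is handed in; nothing more can be done
None
the job is handed in; nothing more can be done
```

I pressed the grey square insert into the recess, slid the plank out to the gauge by its tail block, and handed the job in at about 26.4 s. The gripper still holds the tail at an 80 N grip with about 16 N of downward push.

**Insert:** in the last pictures its plate reads 103.3 (top camera) and 104.3 mm (scene camera), against 103.3–103.7 mm for the plank top. I take that as flush. The wrist force read up to about 52 N upward (59 N in all) while pressing it in.

**Plank end:** in both views the outer end lies within about 1 mm of the blade's mid-plane. The cameras differ by up to about 1–2 mm in absolute position, so I compared the end and the blade within each picture.

**Flatness:** heights along the plank are constant to within 0.4 mm, so it lies flat on the riser.

**Not ideal:**
- **Tail lift:** partway through the slide the tail rose about 2 mm, with the nose tipping down. I pressed it flat again before finishing, but for that moment it was not fully on the riser.
- **Yaw:** the plank drifted in yaw during the slide. I corrected it to about 0.5–1° off the riser's axis.
- **Sideways position:** the plank finished roughly 10 mm right of the riser's centre line, about 4–6 mm further right than it started.
- **Tool tilt:** the tool was tilted about 2° from vertical at the end.

I did not touch the round steel piece, the look-alikes or the other loose things.

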